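# Finish the bead batch: empty the shaker and crate the vials

## Task

Finish the bead-filling batch: twist the perforated orange cap off the shaker jar and lay it top up in the middle of the round mat, swing the jar over by its red crank until every bead left in it has run out of the wide mouth into the white tray, then swing the jar back fully upright. Stand all the capped vials that wait on the worktop upright in the green crate, one per cell, and leave everything else where it is.

Things in the scene. Friction and masses are not known exactly. Their poses are not given: they have to be found in the camera images.
- stand_hinge (a point): centre of the fixed grey tipping stand's hinge, 115 mm above the worktop; this frame does not tip. The hinge line is its x axis (x points to the back, away from the robot), z up; the white catch tray stands at its -y side (right). Two posts, 10 mm thick along x and 30 mm along y, at x = -43 and +43 mm, rise 9 mm above the hinge line
- jar_mouth (a point): centre of the mouth of the clear straight tube jar (outside 41 mm, bore 34 mm, 100 mm long) that hangs between the posts; 50 mm from the hinge line, straight above it when upright; z = out of the mouth. With the cap off the jar is open here
- shaker_jar (a joint): tipping angle of the jar about the stand's +x axis: 0 = upright (hard stop), growing as the mouth swings over to the stand's -y side above the tray; pi/2 = level, 2.2 = far stop (mouth down to the tray). Stiff hinge (0.3 N m), stays where it is left. The beads run out only with the cap off and the jar well past level (1.8 or more)
- crank_pin (a point): middle of the round red crank pin: 12 mm diameter, along the stand's x axis, free for 46 mm, 85 mm in front of the jar, 60 mm from the hinge line. It turns with the jar: at joint 0 it is 52 mm to +y and 30 mm above the hinge line, at 1.05 straight above it, at 2.1 52 mm to -y and 30 mm above; so it can be pinched from above all the way, gripper yaw fixed, fingers either side in y
- cap_mid (a point): centre (half-way up) of the loose orange fluted shaker cap, 59 mm diameter, 24 mm tall, dark holes in its top; z = its top. On the jar it covers the top 20 mm of the tube, held by two lugs: 45 to 120 degrees counter-clockwise (from above) past tight it lifts straight off. It starts 0 to 14 degrees past tight, so 75 degrees counter-clockwise frees it; clockwise is a stop
- tray_floor (a point): centre of the inner floor of the white open catch tray fixed at the stand (outside 112 mm along x, 136 mm along y, walls 4 mm thick and 42 mm high); axes as the stand's
- mat_top (a point): centre of the top of a fixed flat round dark mat, 100 mm diameter, 3 mm thick
- crate_in (a point): centre of the inner floor (4 mm above the worktop) of the fixed green divided crate: outside 128 mm along x, 190 mm along y, 34 mm high, outer walls 4 mm. One divider across x at x = 0 and two across y make 2 by 3 cells about 58 mm square; cell centres at x = -31, +31 mm and y = -62, 0, +62 mm in this frame
- bead_1_center (a point): centre of a loose blue ball bead, 13 mm diameter, 10 g; at the start inside the jar; may be absent
- bead_2_center (a point): centre of a loose blue ball bead, 13 mm diameter, 10 g; at the start inside the jar; may be absent
- bead_3_center (a point): centre of a loose blue ball bead, 13 mm diameter, 10 g; at the start inside the jar; may be absent
- bead_4_center (a point): centre of a loose blue ball bead, 13 mm diameter, 10 g; at the start inside the jar; may be absent
- vial_a_mid (a point): centre (half-way up) of a loose closed vial, white cap, pale blue body, green band; 36 mm across the cap (the top 16 mm), 56 mm tall, 22 g, z axis up; starts upright on the front or left part of the worktop; may be absent
- vial_b_mid (a point): centre (half-way up) of a loose closed vial, blue cap, cream body, blue band; 36 mm across the cap (the top 16 mm), 65 mm tall, 22 g, z axis up; starts upright on the front or left part of the worktop; may be absent
- vial_c_mid (a point): centre (half-way up) of a loose closed vial, blue cap, cream body, purple band; 36 mm across the cap (the top 16 mm), 52 mm tall, 22 g, z axis up; starts upright on the front or left part of the worktop; may be absent
- vial_d_mid (a point): centre (half-way up) of a loose closed vial, white cap, cream body, green band; 36 mm across the cap (the top 16 mm), 63 mm tall, 22 g, z axis up; starts upright on the front or left part of the worktop; may be absent
- vial_e_mid (a point): centre (half-way up) of a loose closed vial, blue cap, cream body, blue band; 36 mm across the cap (the top 16 mm), 65 mm tall, 22 g, z axis up; starts upright on the front or left part of the worktop; may be absent
- vial_f_mid (a point): centre (half-way up) of a loose closed vial, white cap, pale blue body, green band; 36 mm across the cap (the top 16 mm), 56 mm tall, 22 g, z axis up; starts upright on the front or left part of the worktop; may be absent
- carton_0: bystander: small upright pale-blue carton 50x32x82 mm at the back; origin under its centre. Leave it alone
- carton_1: bystander: small upright pale carton 56x34x70 mm at the back; origin under its centre. Leave it alone
- two_way_radio: bystander: black hand radio 151x58x31 mm lying at the back right; origin under its centre. Leave it alone
- stapler: bystander: black desk stapler 150x34x48 mm at the front left corner; origin under its centre. Leave it alone
Not all that is in view belongs to the job. What is shaped like the part that bears vial_d_mid but yellow is not meant.

How it is judged:
By the outcome, as a careful person would: the job done as asked, in the order asked, and still so for the second after the job is handed in, with the robot touching nothing.
Of vial_a, vial_b, vial_c, vial_d, vial_e, vial_f only 4 to 6 are there at a start; the rules pass over those that are not, and their reading is None.
Of bead_1, bead_2, bead_3, bead_4 only 2 to 4 are there at a start; the rules pass over those that are not, and their reading is None.
At some moment in a run one of shaker_cap may be knocked a few centimetres aside while the robot is not near it.
It also fails if it takes over 210 s, if anything falls off the work surface, if the arm or the gripper's body presses on something with over 40 N, if the wrist force passes 120 N, or if a joint passes its speed limit or range.

## Robot

A 6-joint arm with a two-finger parallel gripper is mounted at the origin on a cart in front of the work surface, level with it; the furniture and walls round the work are solid. World frame = base frame: x ahead of the robot, y to its left, z up, the work surface at z = 0. Lengths are in m, angles in rad, forces in N, time in s.
With the tool pointing down it reaches from about 0.35 to 0.975 m from the base axis. Payload 4.9 kg.
Tool frame: the origin (TCP) lies at the very end of the fingers, on their centre line; the grasp point (between the pads) lies 19 mm behind it; z points along the fingers, y is the line along which they close (so a half turn about z gives the same grasp; the last joint's range is limited). The gripper opens to 85 mm and grips with 20 to 120 N. Pads are 22 mm wide; open, the fingers measure 114 mm over their backs; the gripper's body (76 mm by 85 mm) begins 54 mm behind the grasp point. The pads swing forward as they close: fully open they stand 13 mm farther back than shut.
Start: joints at [-1.265, 0.053, 1.613, -0, 1.476, -0.119], TCP at [0.258, -0.569, 0.192] pointing down, gripper open.
Joint ranges: [-3.01, 3.01], [-1.01, 2.22], [0.06, 2.58], [-1.02, 4.17], [0.09, 2.62], [-3.14, 3.14]. Speed limits (rad/s): [2.57, 2.57, 3.14, 3.14, 3.14, 3.14].

## Interface

Orientations are given as a unit quaternion [x, y, z, w].
In Python, from plant import r gives the robot as it stands.
- The arm moves only by the tool jog_arm, never from a script. Its arguments are lists of equal length, an entry for each row: "xyz": the shift along the tool's x, y, z scaled (see below), a list of three; "rotation": the turn, a rotation vector about the tool's x, y, z scaled (see below), a list of three. A call has 1 to 5 rows; each row shifts and turns the commanded pose from where the row before left it, along the tool's axes as they then stand; what a row does not reach is not made up. The controller multiplies each number of a shift by 0.04 m and each number of a turn by 5 degrees. A row lasts 1/8 s, in which the tool goes at most 62.5 mm and 10.7 degrees, less where a joint would pass 70% of its speed; a pose out of reach is approached as far as the arm can. A call with a number of a shift or a turn outside -1 to 1 is refused whole. A call with a gripper value outside its range is refused whole. "hand" is the opening, from 0 (shut) to 1 (fully open), set as the call begins (left out, the last holds). The fingers move at their own pace and stop on an object; "force" is the grip in N (left out, the last holds). Time passes only in rows, so rows that do not move let the fingers close. It gives the time, the measured TCP pose, the force, the opening and the grip force at its end, in the units of the state.
- r.observe(): the state, without advancing time (a new reading comes with each control period).
- r.camera(name): name is "scene" or "top" or "wrist"; returns a dict with "pixels" (400x640x3 uint8, red, green, blue), "camera_matrix" (3x3 intrinsics, pixels), "distortion" ([k1, k2, p1, p2, k3] as OpenCV has them; the pictures are not rectified), "rvec" (rotation vector, rad) and "tvec" (3), from world to camera coordinates, as OpenCV has them. Camera axes: x right, y down, z forward; pixel columns grow to the right and rows downward; lengths in m; the calibration is good to about 2 mm. A picture is of the moment at which its call begins. There is no depth.
- r.sign_off(): hands the job in; it is judged then, once.
Trained networks look in a picture, given as the dict that the camera call returned (one of the last four; its "shot" number tells which), for a name from the list of things; names that differ only in an ending like _2 or _b are one class to them, and where a whole thing is asked for, a point or a joint stands for the part that bears it (a point fixed in the world has none). Each returns a list of dicts, best first, with "confidence" (0 to 1); they miss things now and then, are a little off and sometimes report something else, mostly with a low value. They report only what shows in the picture. A call takes as long as a camera call. They do not tell look-alikes from the thing itself.
- r.search_frame(picture, name): "point" ([x, y, z] in m, in the coordinates of the camera as it stood for that picture, good to about 4 mm: the middle of the surface that is visible of it).
- r.silhouettes(picture, name): "pixels" (400x640 bool, what is visible of it).
The state is a dict: "time_s": time; "joint_positions": joint angles; "joint_velocities": joint speeds; "joint_torque": joint torques, N m; "eef_pos": TCP position; "eef_rot": TCP orientation; "ft_force": force on the tool from outside, world axes, zero at the start; "ft_torque": the same for the moment, N m; "width": finger opening in m; "grasp_force": force on a finger pad.
Only numpy, scipy, OpenCV 4.12 (cv2) and the standard library are available. Lean on these libraries where they do the work, as an engineer would, in place of code of your own. Each camera call takes 0.05 s, during which the arm holds its last target. There are 200 camera calls.

## Working session

There is one attempt and no reset: what is moved stays moved. The work goes in short steps, Python scripts to look and compute and a tool call to move; the robot and the scene stay as the last step left them, time stands still between calls to the robot, and variables do not carry over. Pictures are saved under pics/ and viewed, at most 14 in all, crops included, and the job is handed in when it is done.

Besides the shell and the picture viewer there is one more tool, called by a JSON object that holds its "api" and its "payload", one argument or row to a line. jog_arm: Moves the arm, as the interface text tells. Shifts and turns lie within -1 to 1; 1 stands for 0.04 m of shift or 5 degrees of turn. Its arguments: {"type":"object","properties":{"xyz":{"type":"array","items":{"type":"array","items":{"type":"number","minimum":-1,"maximum":1}}},"rotation":{"type":"array","items":{"type":"array","items":{"type":"number","minimum":-1,"maximum":1}}},"hand":{"type":"number"},"force":{"type":"number"}},"required":["xyz","rotation"]}

```bash
ls; mkdir -p pics
cat > h.py <<'E'
import numpy as np,cv2,json
from plant import r
from scipy.spatial.transform import Rotation as R
def w(pic,p):
    M=cv2.Rodrigues(np.array(pic["rvec"],float))[0]
    return M.T@(np.array(p)-np.array(pic["tvec"]).ravel())
def ray(pic,uv,z):
    K=np.array(pic["camera_matrix"]);D=np.array(pic["distortion"])
    n=cv2.undistortPoints(np.array([[uv]],float),K,D)[0,0]
    M=cv2.Rodrigues(np.array(pic["rvec"],float))[0]
    c=-M.T@np.array(pic["tvec"]).ravel(); d=M.T@np.array([n[0],n[1],1])
    return c+d*(z-c[2])/d[2]
def px(pic,P):
    return cv2.projectPoints(np.array([P],float),np.array(pic["rvec"],float),np.array(pic["tvec"],float),np.array(pic["camera_matrix"]),np.array(pic["distortion"]))[0][0,0]
def save(pic,f,crop=None,s=1):
    im=pic["pixels"][:,:,::-1]
    if crop: im=im[crop[1]:crop[3],crop[0]:crop[2]]
    cv2.imwrite(f"pics/{f}.png",cv2.resize(im,None,fx=s,fy=s,interpolation=cv2.INTER_CUBIC))
def find(pic,name,th=0.3):
    for d in r.search_frame(pic,name):
        if d["confidence"]>th:
            P=w(pic,d["point"]); print(name,round(d["confidence"],2),P.round(3),"px",px(pic,P).round())
E
python3 - <<'E'
from h import *
for c in ("top","scene"):
    p=r.camera(c); save(p,c+"0"); print(c,(-cv2.Rodrigues(np.array(p["rvec"],float))[0].T@np.array(p["tvec"]).ravel()).round(3))
    for n in ("stand_hinge","jar_mouth","crank_pin","cap_mid","tray_floor","mat_top","crate_in","vial_a_mid","vial_b_mid","vial_c_mid","vial_d_mid"): find(p,n)
print(r.observe())
E
```

```text
pics
top [0.356 0.047 1.279]
stand_hinge 0.64 [ 0.583 -0.305  0.011] px [433. 191.]
jar_mouth 0.65 [ 0.52  -0.21   0.132] px [413. 204.]
crank_pin 0.61 [ 0.518 -0.21   0.134] px [413. 205.]
cap_mid 0.9 [ 0.579 -0.228  0.168] px [421. 183.]
tray_floor 0.86 [ 0.577 -0.31   0.009] px [434. 193.]
mat_top 0.62 [ 0.416 -0.245  0.002] px [416. 241.]
crate_in 0.83 [0.595 0.118 0.003] px [307. 187.]
vial_a_mid 0.58 [0.416 0.365 0.059] px [228. 238.]
vial_b_mid 0.52 [0.43  0.187 0.062] px [284. 235.]
vial_c_mid 0.62 [0.516 0.31  0.055] px [247. 208.]
vial_d_mid 0.68 [0.35  0.125 0.065] px [303. 260.]
vial_d_mid 0.53 [0.428 0.29  0.062] px [251. 235.]
scene [-0.24   0.798  1.11 ]
stand_hinge 0.79 [ 0.579 -0.238  0.027] px [378. 182.]
jar_mouth 0.67 [ 0.566 -0.221  0.118] px [380. 165.]
crank_pin 0.86 [ 0.565 -0.217  0.118] px [379. 165.]
cap_mid 0.6 [ 0.577 -0.225  0.171] px [380. 150.]
cap_mid 0.4 [ 0.447 -0.23   0.005] px [405. 208.]
tray_floor 0.98 [ 0.576 -0.241  0.031] px [379. 181.]
tray_floor 0.62 [0.435 0.101 0.049] px [335. 250.]
mat_top 0.7 [ 0.446 -0.229  0.009] px [405. 207.]
mat_to
[... 537 characters left out ...]
-1.26505752e+00,  5.27125879e-02,  1.61290685e+00, -2.86003999e-05,
        1.47597422e+00, -1.18983756e-01]), 'joint_velocities': array([-6.18704253e-04, -7.74116579e-05,  4.07424144e-04, -1.63602043e-03,
       -8.33025462e-04, -8.78290159e-04]), 'joint_torque': array([-1.24334183e-03, -3.93689418e+01, -3.70461202e+01, -2.34908484e-04,
        6.17903206e-04,  5.95839623e-06]), 'eef_pos': array([ 0.25753903, -0.56945495,  0.19189167]), 'eef_rot': array([ 9.77535670e-01,  2.10770048e-01, -1.42203895e-05,  8.31397181e-07]), 'ft_force': array([-0.03707874,  0.39081309,  0.29147136]), 'ft_torque': array([-0.00442343,  0.00495686,  0.0110773 ]), 'grasp_force': 0.0, 'width': 0.08530325579993461}
```

Run:
```python
import cv2
a=cv2.imread("pics/top0.png")[130:300,200:480];cv2.imwrite("pics/top0c.png",cv2.resize(a,(800,486),interpolation=cv2.INTER_CUBIC))
a=cv2.imread("pics/scene0.png")[110:330,220:500];cv2.imwrite("pics/scene0c.png",cv2.resize(a,(760,597),interpolation=cv2.INTER_CUBIC))
```

```text
(no output)
```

View pics/top0c.png

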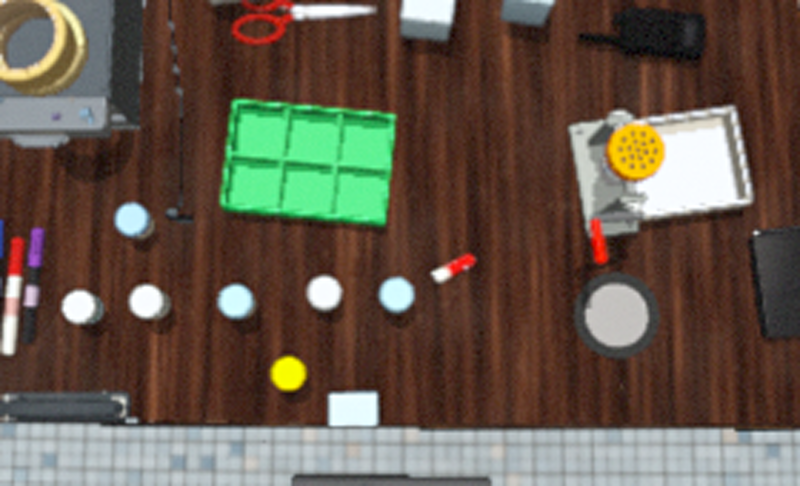

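View pics/scene0c.png

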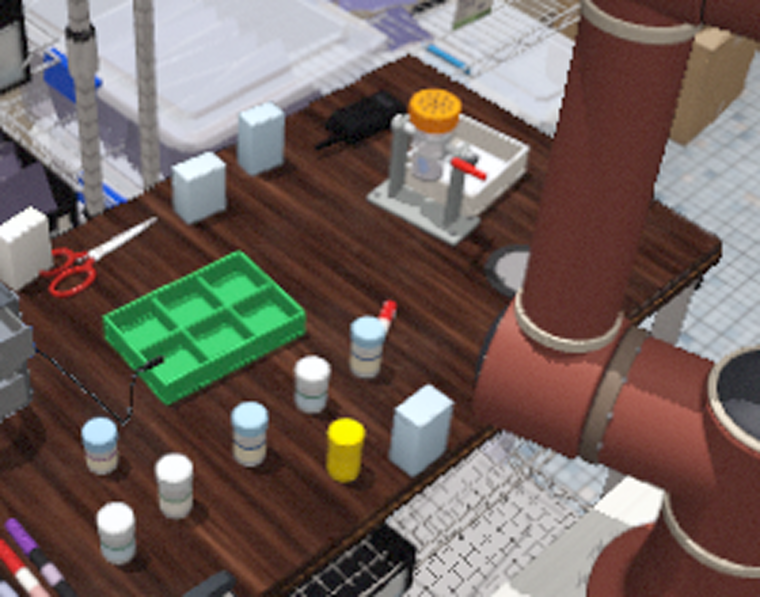

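The top crop (2.857× from px 200,130) shows three white caps at full-image px (229,237), (252,235), (313,233) and three blue caps at (246,207), (283,235), (339,233). They match a, d, f and b, c, e, so all 6 vials are present. The yellow cylinder at (301,261) is the look-alike and stays where it is. The cap is at (422,183), the red crank at (409,214), the mat at (416,240) and the crate at (308,187).

```bash
cat >> h.py <<'E'
def go(x,y,z,yaw=None):
    s=r.observe();Rt=R.from_quat(s["eef_rot"]); d=np.array([x,y,z])-s["eef_pos"]
    ax=Rt.as_matrix()[:,0]; cy=np.degrees(np.arctan2(ax[1],ax[0]))
    u=Rt.inv().apply(d)/0.04
    print("pos",s["eef_pos"].round(4),"yaw",cy.round(2),"tool units (no turn)",u.round(2))
    if yaw is not None:
        T=R.from_euler('z',yaw,degrees=True)*R.from_euler('x',180,degrees=True)
        rv=np.degrees((Rt.inv()*T).as_rotvec())/5
        print("  turn first: rot units",rv.round(2),"then units",(T.inv().apply(d)/.04).round(2))
def circ(pic,name):
    for d in r.silhouettes(pic,name)[:3]:
        m=d["pixels"].astype(np.uint8); c,rad=cv2.minEnclosingCircle(cv2.findNonZero(m)); print(name,round(d["confidence"],2),np.round(c,1),round(rad,1),m.sum())
E
python3 - <<'E'
from h import *
p=r.camera("top"); q=r.camera("scene")
# caps by colour
im=p["pixels"].astype(int)
for nm,uv,zs in (("w",(229,237),.06),("w",(252,235),.06),("w",(313,233),.06),("b",(246,207),.06),("b",(283,235),.06),("b",(339,233),.06)):
    print(nm,ray(p,uv,zs).round(3))
print("tray far R corners",ray(p,(200+737/2.857,130+107/2.857),.042).round(3),ray(p,(200+752/2.857,130+203/2.857),.042).round(3))
print("cap",ray(p,(422.5,183),.169).round(3))
print("crate corners",[ray(p,(200+a/2.857,130+b/2.857),.034).round(3) for a,b in((232,99),(397,114),(384,226),(221,210))])
# wire tip triangulate
for z in (0,.05,.1,.15,.2,.25,.3): print(z,ray(p,(262,205),z).round(3),px(q,ray(p,(262,205),z)).round())
save(q,"wire",(220,190,340,290),6)
go(.50,-.23,.36,24)
E
```

```text
w [0.421 0.362 0.06 ]
w [0.428 0.289 0.06 ]
w [0.436 0.094 0.06 ]
b [0.518 0.311 0.06 ]
b [0.429 0.189 0.06 ]
b [0.437 0.011 0.06 ]
tray far R corners [ 0.657 -0.384  0.042] [ 0.545 -0.396  0.042]
cap [ 0.578 -0.232  0.169]
crate corners [array([0.665, 0.204, 0.034]), array([0.648, 0.011, 0.034]), array([0.517, 0.026, 0.034]), array([0.534, 0.213, 0.034])]
0 [0.533 0.27  0.   ] [268. 271.]
0.05 [0.526 0.261 0.05 ] [271. 259.]
0.1 [0.519 0.253 0.1  ] [274. 247.]
0.15 [0.512 0.244 0.15 ] [277. 234.]
0.2 [0.506 0.235 0.2  ] [281. 221.]
0.25 [0.499 0.226 0.25 ] [285. 206.]
0.3 [0.492 0.218 0.3  ] [289. 191.]
pos [ 0.2576 -0.5694  0.1919] yaw 24.34 tool units (no turn) [ 9.02 -5.23 -4.2 ]
  turn first: rot units [-0.   -0.    0.07] then units [ 8.99 -5.29 -4.2 ]
```

View pics/wire.png

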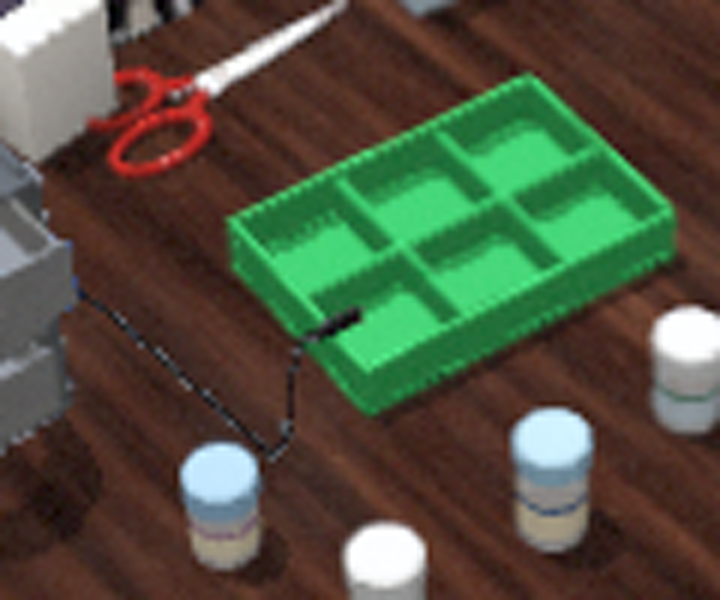

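The wire crop shows a thin black gooseneck rising left of the crate, with its tip at about scene px (275,243). That is roughly (0.52, 0.25), 0.1 m up, so I'll keep clear of it. Now I'll move over the stand.

{"api": "jog_arm", "payload": {
  "xyz": [
    [0.4,0,-1],
    [1,0,-1],
    [1,-0.6,-1],
    [1,-0.7,-1],
    [1,-0.8,-0.2]
  ],
  "rotation": [
    [0,0,0],
    [0,0,0],
    [0,0,0],
    [0,0,0],
    [0,0,0]
  ],
  "hand": 1
}}

```text
time_s: 1.92
eef_pos: [0.3844, -0.4205, 0.3639]
eef_rot: [0.978, 0.211, 0.001, 0.003]
ft_force: [1.2, -0.7, -0.5]
width: 0.0854
grasp_force: 0.0
```

{"api": "jog_arm", "payload": {
  "xyz": [
    [1,-0.8,0],
    [1,-0.8,0],
    [0.9,-0.8,0],
    [0.4,-0.5,0],
    [0,0,0]
  ],
  "rotation": [
    [0,0,0],
    [0,0,0],
    [0,0,0],
    [0,0,0],
    [0,0,0]
  ]
}}

```text
time_s: 2.55
eef_pos: [0.456, -0.2594, 0.36]
eef_rot: [0.977, 0.212, 0.0, 0.0]
ft_force: [-0.8, -0.1, 0.0]
width: 0.0856
grasp_force: 0.0
```

Run:
```python
from h import *
p=r.camera("wrist"); save(p,"w1"); print((-cv2.Rodrigues(np.array(p["rvec"],float))[0].T@np.array(p["tvec"]).ravel()).round(3))
for n in ("stand_hinge","crank_pin","cap_mid","tray_floor","mat_top"): find(p,n)
go(.578,-.232,.25,24)
circ(p,"cap_mid");circ(p,"mat_top")
```

```text
[ 0.532 -0.225  0.541]
crank_pin 0.7 [ 0.518 -0.198  0.142] px [291.  89.]
cap_mid 0.94 [ 0.579 -0.235  0.167] px [344.  48.]
tray_floor 0.7 [ 0.586 -0.308  0.   ] px [380.  77.]
mat_top 0.79 [ 0.42  -0.243  0.002] px [299. 156.]
pos [ 0.4552 -0.2616  0.3593] yaw 24.25 tool units (no turn) [3.1  0.59 2.73]
  turn first: rot units [-0.    0.    0.05] then units [3.11 0.57 2.73]
cap_mid 0.73 [343.   44.5] 31.1 2743
mat_top 0.9 [299.6 154.1] 30.3 2785
mat_top 0.54 [303.5 101.5] 42.1 1003
```

View pics/w1.png

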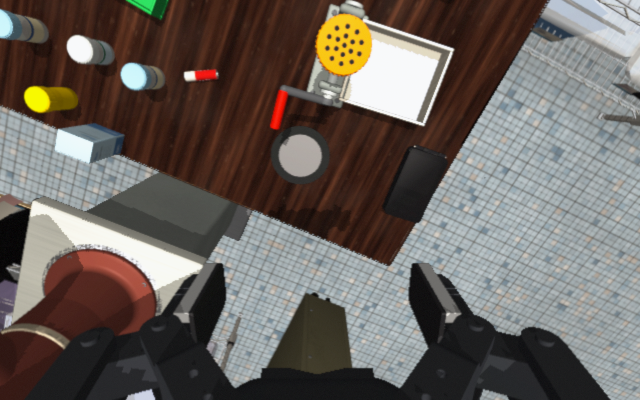

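The wrist view shows the orange cap at (343,45), the red crank at (279,108), the mat at (300,154) and the tray's right corners at (452,48) and (425,124).

Run:
```python
from h import *
p=r.camera("wrist");t=r.camera("top")
for q in(p,t):
    im=q["pixels"]; hsv=cv2.cvtColor(im,cv2.COLOR_RGB2HSV)
    def blob(m,near):
        n,l,s,c=cv2.connectedComponentsWithStats(m.astype(np.uint8)); 
        k=[i for i in range(1,n) if s[i][4]>30]; i=min(k,key=lambda i:np.hypot(*(c[i]-near))); return l==i
    H,S,V=hsv[...,0],hsv[...,1],hsv[...,2]
    capm=blob((H>10)&(H<25)&(S>150)&(V>120),px(q,(.578,-.232,.165)))
    c,rad=cv2.minEnclosingCircle(cv2.findNonZero(capm.astype(np.uint8)));print("cap",np.round(c,1),rad,ray(q,c,.166).round(4))
    pin=blob(((H<6)|(H>174))&(S>150)&(V>80),px(q,(.515,-.2,.145)))
    rr=cv2.minAreaRect(cv2.findNonZero(pin.astype(np.uint8))); b=cv2.boxPoints(rr)
    ln=sorted([(b[0]+b[1])/2,(b[1]+b[2])/2,(b[2]+b[3])/2,(b[3]+b[0])/2],key=lambda e:-np.hypot(*(e-rr[0])))[:2]
    print("pin",[ray(q,e,.147).round(4) for e in ln],ray(q,rr[0],.147).round(4))
circ(t,"mat_top");
for d in r.silhouettes(p,"mat_top")[:1]:
    m=cv2.moments(d["pixels"].astype(np.uint8));c=(m["m10"]/m["m00"],m["m01"]/m["m00"]);print("mat",ray(p,c,.003).round(4))
for d in r.silhouettes(t,"mat_top")[:1]:
    m=cv2.moments(d["pixels"].astype(np.uint8));c=(m["m10"]/m["m00"],m["m01"]/m["m00"]);print("mat",ray(t,c,.003).round(4))
# stand base dark: tray rim corners
print("tray",[ray(p,c,.042).round(4) for c in ((452,48),(425,124),(369,20.))])
go(.578,-.232,.2,24)
```

```text
cap [340.9  42.6] 31.629375457763672 [ 0.5818 -0.2319  0.166 ]
pin [array([ 0.5126, -0.1912,  0.147 ]), array([ 0.4668, -0.1974,  0.147 ])] [ 0.4901 -0.1942  0.147 ]
cap [421.9 182.7] 10.08752727508545 [ 0.58   -0.2307  0.166 ]
pin [array([ 0.5097, -0.196 ,  0.147 ]), array([ 0.4649, -0.1948,  0.147 ])] [ 0.4873 -0.1954  0.147 ]
mat_top 0.63 [415.  239.7] 15.6 743
mat [ 0.4222 -0.2425  0.003 ]
mat [ 0.4198 -0.2431  0.003 ]
tray [array([ 0.6566, -0.3787,  0.042 ]), array([ 0.5502, -0.3976,  0.042 ]), array([ 0.6396, -0.2563,  0.042 ])]
pos [ 0.4555 -0.2609  0.3595] yaw 24.32 tool units (no turn) [3.09 0.6  3.99]
  turn first: rot units [-0.    0.    0.06] then units [3.09 0.59 3.99]
```

{"api": "jog_arm", "payload": {
  "xyz": [
    [0.8,0.2,0.5],
    [0.8,0.2,1],
    [0.8,0.2,1],
    [0.7,0,1],
    [0,0,0]
  ],
  "rotation": [
    [0,0,0],
    [0,0,0],
    [0,0,0],
    [0,0,0],
    [0,0,0]
  ]
}}

```text
time_s: 3.82
eef_pos: [0.5771, -0.2294, 0.2141]
eef_rot: [0.977, 0.212, -0.003, -0.003]
ft_force: [-1.3, -0.6, -0.2]
width: 0.0852
grasp_force: 0.0
```

Run:
```python
from h import *
go(.5805,-.2313,.145,24)
```

```text
pos [ 0.5771 -0.2294  0.2141] yaw 24.45 tool units (no turn) [0.07 0.09 1.73]
  turn first: rot units [-0.08  0.06  0.09] then units [0.06 0.08 1.73]
```

{"api": "jog_arm", "payload": {
  "xyz": [
    [0.07,0.09,0.6],
    [0,0,0.6],
    [0,0,0.5],
    [0,0,0],
    [0,0,0]
  ],
  "rotation": [
    [-0.08,0.06,0.09],
    [0,0,0],
    [0,0,0],
    [0,0,0],
    [0,0,0]
  ]
}}

```text
time_s: 4.45
eef_pos: [0.5833, -0.2343, 0.1531]
eef_rot: [0.978, 0.207, 0.004, 0.004]
ft_force: [0.4, 0.0, -0.2]
width: 0.0851
grasp_force: 0.0
```

{"api": "jog_arm", "payload": {
  "xyz": [
    [0,0,0],
    [0,0,0],
    [0,0,0],
    [0,0,0],
    [0,0,0]
  ],
  "rotation": [
    [0,0,0],
    [0,0,0],
    [0,0,0],
    [0,0,0],
    [0,0,0]
  ],
  "hand": 0.4,
  "force": 40
}}

```text
time_s: 5.08
eef_pos: [0.5828, -0.2337, 0.1515]
eef_rot: [0.978, 0.207, 0.003, 0.003]
ft_force: [-0.6, -0.8, 0.5]
width: 0.034
grasp_force: 0.0
```

Run:
```python
from h import *
go(.5805,-.2313,.145,24);print(r.observe()["ft_force"],r.observe()["ft_torque"])
```

```text
pos [ 0.5828 -0.2337  0.1515] yaw 23.89 tool units (no turn) [-0.03 -0.08  0.16]
  turn first: rot units [ 0.08 -0.06 -0.02] then units [-0.03 -0.08  0.16]
[-0.58800454 -0.82264011  0.48292945] [ 0.00639601  0.00843754 -0.00921648]
```

The fingers closed on nothing, so I need to look.

Run:
```python
from h import *
p=r.camera("scene"); save(p,"s1",(340,110,460,230),5); find(p,"cap_mid",.2)
p=r.camera("top");find(p,"cap_mid",.2);find(p,"mat_top",.3)
```

```text
cap_mid 0.52 [ 0.571 -0.22   0.116] px [379. 165.]
cap_mid 0.46 [ 0.574 -0.221  0.168] px [380. 151.]
cap_mid 0.21 [0.419 0.363 0.059] px [229. 238.]
```

View pics/s1.png

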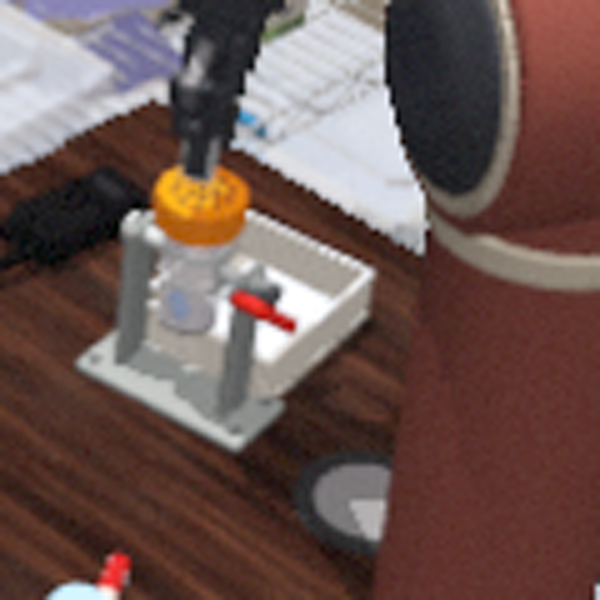

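The closed fingers sit just above the cap at about crop (205,170). The open pads stand well back, so I'll reopen and go 12 mm lower.

{"api": "jog_arm", "payload": {
  "xyz": [
    [0,0,-0.3],
    [-0.03,-0.08,0],
    [0,0,0],
    [0,0,0],
    [0,0,0]
  ],
  "rotation": [
    [0,0,0],
    [0.08,-0.06,0],
    [0,0,0],
    [0,0,0],
    [0,0,0]
  ],
  "hand": 1
}}

```text
time_s: 5.95
eef_pos: [0.5801, -0.2312, 0.1632]
eef_rot: [0.978, 0.207, -0.0, -0.0]
ft_force: [0.5, -0.1, -1.1]
width: 0.0855
grasp_force: 0.0
```

{"api": "jog_arm", "payload": {
  "xyz": [
    [0,0,0.3],
    [0,0,0.3],
    [0,0,0],
    [0,0,0],
    [0,0,0]
  ],
  "rotation": [
    [0,0,0],
    [0,0,0],
    [0,0,0],
    [0,0,0],
    [0,0,0]
  ]
}}

```text
time_s: 6.58
eef_pos: [0.5806, -0.2314, 0.14]
eef_rot: [0.978, 0.207, 0.0, 0.0]
ft_force: [0.6, -0.7, -0.4]
width: 0.0857
grasp_force: 0.0
```

{"api": "jog_arm", "payload": {
  "xyz": [
    [0,0,0],
    [0,0,0],
    [0,0,0],
    [0,0,0],
    [0,0,0]
  ],
  "rotation": [
    [0,0,0],
    [0,0,0],
    [0,0,0],
    [0,0,0],
    [0,0,0]
  ],
  "hand": 0.5,
  "force": 40
}}

```text
time_s: 7.2
eef_pos: [0.5803, -0.2313, 0.1395]
eef_rot: [0.978, 0.207, -0.0, -0.0]
ft_force: [-0.5, -0.1, -0.3]
width: 0.0428
grasp_force: 0.0
```

Run:
```python
from h import *
p=r.camera("scene"); e=r.observe()["eef_pos"]; print(e,px(p,e),px(p,(.5805,-.2313,.169)))
save(p,"s2",(350,110,430,190),7)
p=r.camera("wrist"); print(px(p,e),px(p,(.5805,-.2313,.169)));save(p,"w2")
im=np.hstack([cv2.resize(cv2.imread("pics/s2.png"),(400,400)),cv2.resize(cv2.imread("pics/w2.png")[0:400,120:520],(400,400))]);cv2.imwrite("pics/c2.png",im)
```

```text
[ 0.5802818  -0.23126041  0.13948337] [379.46699631 156.15140351] [380.33127651 148.76446083]
[316.40252456 231.1465257 ] [316.51546816 254.5040113 ]
```

View pics/c2.png

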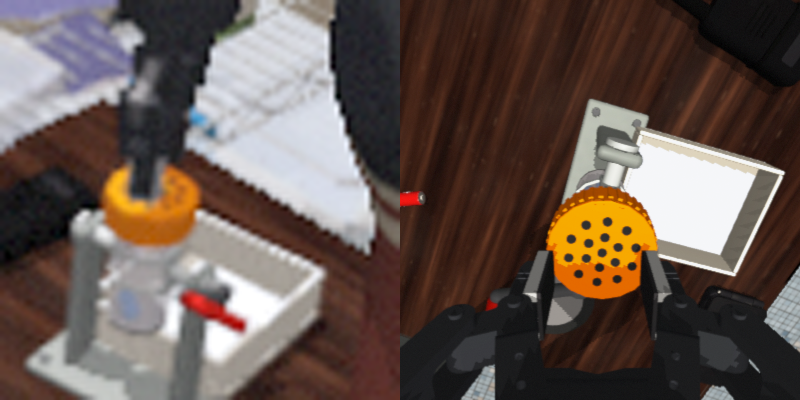

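The wrist half shows the fingers over the cap's rear half. In the scene half the tips end at about px (380,149), which is roughly z 0.169, so the tips sit well behind the nominal TCP when open. I'll reopen and go lower.

{"api": "jog_arm", "payload": {
  "xyz": [
    [0,0,-0.3],
    [0,0,0],
    [0,0,0],
    [0,0,0],
    [0,0,0]
  ],
  "rotation": [
    [0,0,0],
    [0,0,0],
    [0,0,0],
    [0,0,0],
    [0,0,0]
  ],
  "hand": 1
}}

```text
time_s: 7.92
eef_pos: [0.5801, -0.2312, 0.1512]
eef_rot: [0.978, 0.207, -0.0, -0.0]
ft_force: [0.4, -0.2, 0.4]
width: 0.0856
grasp_force: 0.0
```

{"api": "jog_arm", "payload": {
  "xyz": [
    [0,0,0.2],
    [0,0,0.2],
    [0,0,0.2],
    [0,0,0],
    [0,0,0]
  ],
  "rotation": [
    [0,0,0],
    [0,0,0],
    [0,0,0],
    [0,0,0],
    [0,0,0]
  ]
}}

```text
time_s: 8.55
eef_pos: [0.5804, -0.2313, 0.1275]
eef_rot: [0.978, 0.207, 0.0, 0.0]
ft_force: [1.0, -0.3, -1.0]
width: 0.085
grasp_force: 0.0
```

Run:
```python
from h import *
p=r.camera("scene"); e=r.observe()["eef_pos"]; print(e,px(p,e),r.observe()["ft_force"])
save(p,"s3",(350,120,410,180),7)
p=r.camera("wrist"); print(px(p,e));save(p,"w3")
im=np.hstack([cv2.resize(cv2.imread("pics/s3.png"),(400,400)),cv2.resize(cv2.imread("pics/w3.png")[0:400,120:520],(400,400))]);cv2.imwrite("pics/c3.png",im)
```

```text
[ 0.58049722 -0.23136869  0.12778972] [379.08720588 158.97356808] [ 0.82804325 -0.7330311   0.22527787]
[316.37364439 231.12766601]
```

View pics/c3.png

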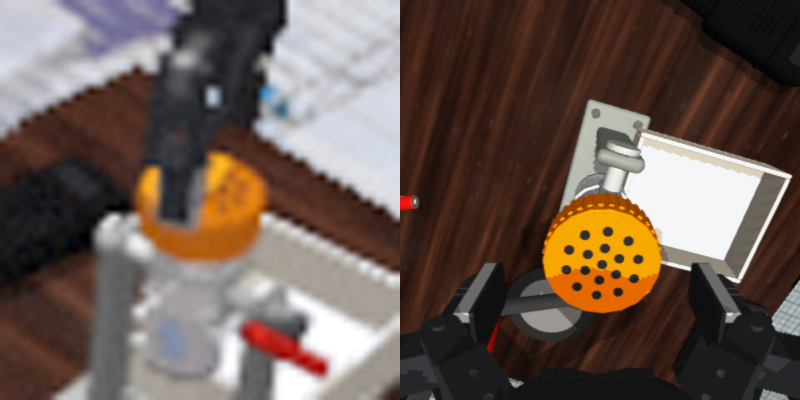

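The open fingers straddle the cap cleanly. I'll work out the real tip height from both views.

Run:
```python
from h import *
p=r.camera("wrist"); s=r.camera("scene"); o=r.observe(); e=o["eef_pos"]; Rt=R.from_quat(o["eef_rot"])
print(np.array(p["camera_matrix"]).round(1).tolist())
for b in (0,.01,.02,.03,.04,.05,.06):
    L=[e+Rt.apply([0,sg*.0425,-b]) for sg in(-1,1)]
    print(b,[px(p,q).round() for q in L],[px(s,q+Rt.apply([0,k*.007,0])).round(1) for k,q in zip((-1,1),L)])
print(px(p,(.5805,-.2313,.169)))
```

```text
[[323.5, 0.0, 316.9], [0.0, 323.5, 198.5], [0.0, 0.0, 1.0]]
0 [array([247., 231.]), array([386., 231.])] [array([374.1, 167.4]), array([383.9, 150.8])]
0.01 [array([244., 238.]), array([389., 238.])] [array([374.4, 164.9]), array([384.2, 148.4])]
0.02 [array([240., 246.]), array([393., 246.])] [array([374.7, 162.4]), array([384.5, 145.9])]
0.03 [array([235., 255.]), array([397., 255.])] [array([374.9, 159.9]), array([384.8, 143.5])]
0.04 [array([231., 265.]), array([402., 265.])] [array([375.2, 157.4]), array([385.2, 141. ])]
0.05 [array([225., 276.]), array([407., 276.])] [array([375.5, 154.8]), array([385.5, 138.5])]
0.06 [array([219., 289.]), array([413., 289.])] [array([375.8, 152.3]), array([385.8, 136. ])]
[315.99760675 266.28044215]
```

Both views agree that the physical tips are about 50–60 mm behind the reported TCP when open. I'll go 22 mm lower, which clears the posts either way, and close.

{"api": "jog_arm", "payload": {
  "xyz": [
    [0,0,0.2],
    [0,0,0.2],
    [0,0,0.15],
    [0,0,0],
    [0,0,0]
  ],
  "rotation": [
    [0,0,0],
    [0,0,0],
    [0,0,0],
    [0,0,0],
    [0,0,0]
  ]
}}

```text
time_s: 9.38
eef_pos: [0.5804, -0.2313, 0.1056]
eef_rot: [0.978, 0.207, 0.0, 0.0]
ft_force: [1.4, 0.2, -0.4]
width: 0.0856
grasp_force: 0.0
```

{"api": "jog_arm", "payload": {
  "xyz": [
    [0,0,0],
    [0,0,0],
    [0,0,0],
    [0,0,0],
    [0,0,0]
  ],
  "rotation": [
    [0,0,0],
    [0,0,0],
    [0,0,0],
    [0,0,0],
    [0,0,0]
  ],
  "hand": 0.5,
  "force": 40
}}

```text
time_s: 10.0
eef_pos: [0.5809, -0.2316, 0.1064]
eef_rot: [0.978, 0.207, 0.001, 0.001]
ft_force: [0.5, -0.3, 4.4]
width: 0.0585
grasp_force: 43.3
```

Run:
```python
from h import *
p=r.camera("scene");e=r.observe()["eef_pos"]; print(e,px(p,e),r.observe()["width"],r.observe()["grasp_force"])
save(p,"s4",(350,120,410,180),7)
p=r.camera("wrist"); save(p,"w4"); print(np.array(p["distortion"]).round(3))
im=np.hstack([cv2.resize(cv2.imread("pics/s4.png"),(400,400)),cv2.resize(cv2.imread("pics/w4.png")[0:400,120:520],(400,400))]);cv2.imwrite("pics/c4.png",im)
```

```text
[ 0.58089619 -0.23162597  0.10640977] [378.4118827  164.05775671] 0.05844110994508503 43.33458253182471
[-0.004  0.     0.     0.     0.   ]
```

View pics/c4.png

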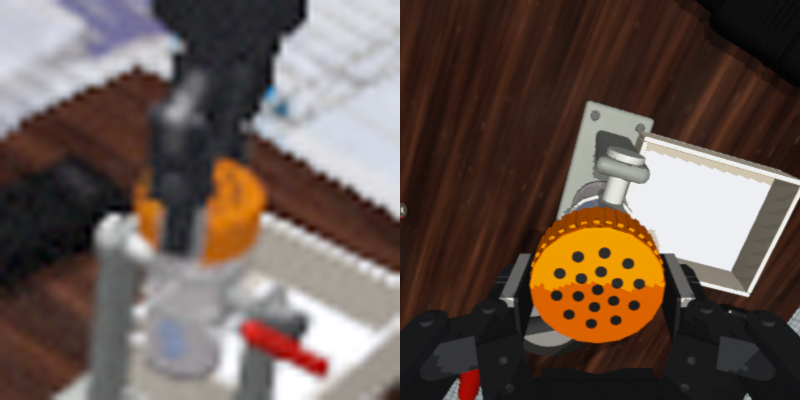

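The cap is gripped at 58.5 mm with 43 N, and the tips reach about its lower rim. That puts the real tips about 44 mm behind the TCP at this opening. Now I'll twist it counter-clockwise.

{"api": "jog_arm", "payload": {
  "xyz": [
    [0,0,0],
    [0,0,0],
    [0,0,0],
    [0,0,0],
    [0,0,0]
  ],
  "rotation": [
    [0,0,-1],
    [0,0,-1],
    [0,0,-1],
    [0,0,-1],
    [0,0,-1]
  ],
  "force": 60
}}

```text
time_s: 10.72
eef_pos: [0.5809, -0.2325, 0.1066]
eef_rot: [0.91, 0.415, 0.0, 0.001]
ft_force: [-0.1, -1.8, 4.3]
width: 0.0582
grasp_force: 62.8
```

{"api": "jog_arm", "payload": {
  "xyz": [
    [0,0,0],
    [0,0,0],
    [0,0,0],
    [0,0,0],
    [0,0,0]
  ],
  "rotation": [
    [0,0,-1],
    [0,0,-1],
    [0,0,-1],
    [0,0,-1],
    [0,0,-1]
  ]
}}

```text
time_s: 11.35
eef_pos: [0.5812, -0.233, 0.1066]
eef_rot: [0.799, 0.602, 0.0, 0.002]
ft_force: [1.6, -4.7, 4.5]
width: 0.0579
grasp_force: 63.0
```

{"api": "jog_arm", "payload": {
  "xyz": [
    [0,0,0],
    [0,0,0],
    [0,0,0],
    [0,0,0],
    [0,0,0]
  ],
  "rotation": [
    [0,0,-1],
    [0,0,-1],
    [0,0,-1],
    [0,0,-1],
    [0,0,-1]
  ]
}}

```text
time_s: 11.98
eef_pos: [0.5817, -0.2333, 0.1067]
eef_rot: [0.649, 0.76, -0.0, 0.003]
ft_force: [3.6, -6.0, 2.9]
width: 0.058
grasp_force: 63.2
```

Run:
```python
from h import *
go(.5805,-.2313,.21);o=r.observe();print(o["ft_force"].round(1),o["ft_torque"].round(2),o["width"],o["grasp_force"],o["joint_positions"].round(2))
```

```text
pos [ 0.5817 -0.2333  0.1067] yaw 99.01 tool units (no turn) [ 0.04 -0.01 -2.58]
[ 3.6 -6.   2.9] [-0.86 -0.48 -0.16] 0.057968885836392786 63.190266172405245 [-0.5   0.12  1.69 -0.    1.33 -0.66]
```

{"api": "jog_arm", "payload": {
  "xyz": [
    [0,0,-0.2],
    [0,0,-0.3],
    [0,0,-0.4],
    [0,0,-0.5],
    [0,0,0]
  ],
  "rotation": [
    [0,0,0],
    [0,0,0],
    [0,0,0],
    [0,0,0],
    [0,0,0]
  ]
}}

```text
time_s: 12.6
eef_pos: [0.5816, -0.2317, 0.1643]
eef_rot: [0.65, 0.76, 0.001, 0.002]
ft_force: [0.4, -0.1, 0.0]
width: 0.0578
grasp_force: 66.5
```

Run:
```python
from h import *
o=r.observe();print(o["ft_force"].round(1),o["width"],o["grasp_force"])
go(.421,-.243,.10)
p=r.camera("scene");save(p,"s5",(340,100,440,220),4)
```

```text
[ 0.4 -0.1  0. ] 0.05783257696792152 66.47874185167893
pos [ 0.5816 -0.2317  0.1643] yaw 98.91 tool units (no turn) [ 0.35 -4.02  1.59]
```

View pics/s5.png

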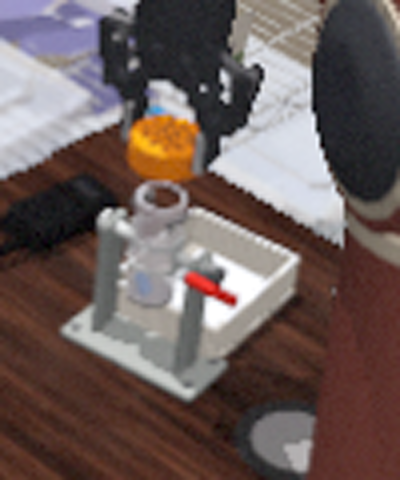

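The cap is off: it's in the gripper at about crop (163,150) and the mouth at (160,200) is open. Moving it over the mat.

{"api": "jog_arm", "payload": {
  "xyz": [
    [0.1,-0.7,0],
    [0.1,-0.9,0],
    [0.1,-0.9,0],
    [0.05,-0.9,0],
    [0,-0.6,0]
  ],
  "rotation": [
    [0,0,0],
    [0,0,0],
    [0,0,0],
    [0,0,0],
    [0,0,0]
  ]
}}

```text
time_s: 13.28
eef_pos: [0.4183, -0.2416, 0.1604]
eef_rot: [0.65, 0.76, 0.0, -0.001]
ft_force: [0.5, 0.6, -1.1]
width: 0.0578
grasp_force: 66.5
```

{"api": "jog_arm", "payload": {
  "xyz": [
    [0,0,0.9],
    [0,0,1],
    [0,0,0.9],
    [0,0,0.8],
    [0,0,0]
  ],
  "rotation": [
    [0,0,0],
    [0,0,0],
    [0,0,0],
    [0,0,0],
    [0,0,0]
  ]
}}

```text
time_s: 13.9
eef_pos: [0.4172, -0.2398, 0.014]
eef_rot: [0.65, 0.76, -0.0, -0.004]
ft_force: [1.1, 0.9, -0.7]
width: 0.0577
grasp_force: 66.4
```

Run:
```python
from h import *
go(.421,-.243,-.034)
p=r.camera("wrist");save(p,"w5")
```

```text
pos [ 0.4172 -0.2398  0.014 ] yaw 98.9 tool units (no turn) [-0.1   0.09  1.2 ]
```

View pics/w5.png

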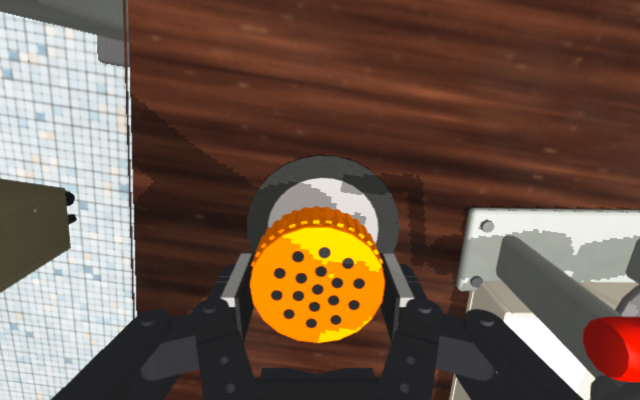

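The cap hangs about 50 mm above the mat, which is at about (323,210), and the red pin at (615,350) is close to the gripper's right side. I'll lift, yaw to about 45° so the fingers clear the pin, then lower.

{"api": "jog_arm", "payload": {
  "xyz": [
    [0,0,-0.8],
    [0,0,-0.8],
    [0,0,0],
    [0,0,0],
    [0,0,0]
  ],
  "rotation": [
    [0,0,0],
    [0,0,0.8],
    [0,0,1],
    [0,0,1],
    [0,0,1]
  ]
}}

```text
time_s: 14.58
eef_pos: [0.4212, -0.2429, 0.084]
eef_rot: [0.768, 0.641, 0.0, 0.002]
ft_force: [0.5, 0.4, -0.4]
width: 0.0582
grasp_force: 66.5
```

{"api": "jog_arm", "payload": {
  "xyz": [
    [0,0,0],
    [0,0,0],
    [0,0,0],
    [0,0,0],
    [0,0,0]
  ],
  "rotation": [
    [0,0,1],
    [0,0,1],
    [0,0,1],
    [0,0,1],
    [0,0,1]
  ]
}}

```text
time_s: 15.2
eef_pos: [0.4211, -0.2429, 0.0839]
eef_rot: [0.888, 0.46, 0.001, 0.002]
ft_force: [0.7, -0.2, -1.3]
width: 0.0577
grasp_force: 66.5
```

{"api": "jog_arm", "payload": {
  "xyz": [
    [0,0,0],
    [0,0,0],
    [0,0,0]
  ],
  "rotation": [
    [0,0,1],
    [0,0,1],
    [0,0,0]
  ]
}}

```text
time_s: 15.58
eef_pos: [0.421, -0.2428, 0.0835]
eef_rot: [0.924, 0.382, 0.001, 0.001]
ft_force: [-0.0, -0.5, -0.6]
width: 0.0581
grasp_force: 66.5
```

Run:
```python
from h import *
go(.421,-.243,-.034,45)
p=r.camera("wrist");save(p,"w6")
# cap centre in tool frame vs TCP: orange mask upper disc centre
m=d=r.silhouettes(p,"cap_mid"); print([(x["confidence"],np.round(cv2.minEnclosingCircle(cv2.findNonZero(x["pixels"].astype(np.uint8))),1) if 0 else cv2.minEnclosingCircle(cv2.findNonZero(x["pixels"].astype(np.uint8)))) for x in m[:1]])
e=r.observe()["eef_pos"]; print([px(p,e+[0,0,k]) for k in(.04,.05,.06)])
```

```text
pos [ 0.421  -0.2428  0.0835] yaw 44.95 tool units (no turn) [-0.   -0.01  2.94]
  turn first: rot units [ 0.04 -0.   -0.01] then units [-0.    0.    2.94]
[(0.75, ((316.4955749511719, 274.9154357910156), 69.96004486083984))]
[array([316.10665601, 264.49975763]), array([316.10202883, 275.57008475]), array([316.09679686, 288.11036926])]
```

{"api": "jog_arm", "payload": {
  "xyz": [
    [0,0,0.8],
    [0,0,0.8],
    [0,0,0.6],
    [0,0,0.3],
    [0,0,0]
  ],
  "rotation": [
    [0,0,0],
    [0,0,0],
    [0,0,0],
    [0,0,0],
    [0,0,0]
  ]
}}

```text
time_s: 16.3
eef_pos: [0.4198, -0.2419, -0.0188]
eef_rot: [0.924, 0.382, -0.0, -0.001]
ft_force: [-0.3, 0.9, -0.3]
width: 0.0577
grasp_force: 66.5
```

{"api": "jog_arm", "payload": {
  "xyz": [
    [0,0,0.15],
    [0,0,0.1],
    [0,0,0.06],
    [0,0,0]
  ],
  "rotation": [
    [0,0,0],
    [0,0,0],
    [0,0,0],
    [0,0,0]
  ]
}}

```text
time_s: 16.8
eef_pos: [0.42, -0.2421, -0.031]
eef_rot: [0.924, 0.382, -0.0, -0.0]
ft_force: [-0.3, -0.0, -1.9]
width: 0.0579
grasp_force: 66.5
```

{"api": "jog_arm", "payload": {
  "xyz": [
    [0,0,0.05],
    [0,0,0.04],
    [0,0,0.03],
    [0,0,0]
  ],
  "rotation": [
    [0,0,0],
    [0,0,0],
    [0,0,0],
    [0,0,0]
  ]
}}

```text
time_s: 17.3
eef_pos: [0.4202, -0.2422, -0.0352]
eef_rot: [0.924, 0.382, -0.0, -0.0]
ft_force: [-2.1, 1.7, 4.9]
width: 0.0575
grasp_force: 66.8
```

The cap has touched down with 5 N. Releasing, rising and checking it, then on to the crank.

{"api": "jog_arm", "payload": {
  "xyz": [
    [0,0,0],
    [0,0,0],
    [0,0,0],
    [0,0,0]
  ],
  "rotation": [
    [0,0,0],
    [0,0,0],
    [0,0,0],
    [0,0,0]
  ],
  "hand": 1
}}

```text
time_s: 17.8
eef_pos: [0.42, -0.2421, -0.0358]
eef_rot: [0.924, 0.382, -0.0, -0.0]
ft_force: [0.3, 0.2, -0.2]
width: 0.0855
grasp_force: 0.0
```

{"api": "jog_arm", "payload": {
  "xyz": [
    [0,0,-0.5],
    [0,0,-0.8],
    [0,0,-1],
    [0,0,-1],
    [0,0,-1]
  ],
  "rotation": [
    [0,0,0],
    [0,0,0],
    [0,0,0],
    [0,0,0],
    [0,0,0]
  ]
}}

```text
time_s: 18.42
eef_pos: [0.4199, -0.242, 0.1375]
eef_rot: [0.924, 0.382, 0.0, 0.0]
ft_force: [1.3, 0.1, 0.0]
width: 0.0856
grasp_force: 0.0
```

{"api": "jog_arm", "payload": {
  "xyz": [
    [0,0,-1],
    [0,0,-0.8],
    [0,0,0],
    [0,0,0],
    [0,0,0]
  ],
  "rotation": [
    [0,0,1],
    [0,0,1],
    [0,0,1],
    [0,0,1],
    [0,0,1]
  ]
}}

```text
time_s: 19.05
eef_pos: [0.42, -0.2421, 0.2083]
eef_rot: [0.985, 0.171, 0.0, 0.0]
ft_force: [-0.0, 0.3, -0.1]
width: 0.0854
grasp_force: 0.0
```

{"api": "jog_arm", "payload": {
  "xyz": [
    [0,0,0],
    [0,0,0],
    [0,0,0]
  ],
  "rotation": [
    [0,0,1],
    [0,0,1],
    [0,0,0.2]
  ]
}}

```text
time_s: 19.42
eef_pos: [0.42, -0.2421, 0.2082]
eef_rot: [0.997, 0.078, -0.0, -0.0]
ft_force: [0.3, -0.3, -0.2]
width: 0.0856
grasp_force: 0.0
```

Run:
```python
from h import *
p=r.camera("wrist");save(p,"w7")
hsv=cv2.cvtColor(p["pixels"],cv2.COLOR_RGB2HSV);H,S,V=[hsv[...,i] for i in range(3)]
def blob(m,near):
    n,l,s,c=cv2.connectedComponentsWithStats(m.astype(np.uint8)); k=[i for i in range(1,n) if s[i][4]>30]; i=min(k,key=lambda i:np.hypot(*(c[i]-near))); return l==i
cm=blob((H>10)&(H<25)&(S>150)&(V>120),px(p,(.421,-.242,.02)));c,rad=cv2.minEnclosingCircle(cv2.findNonZero(cm.astype(np.uint8)));print("cap",c,rad,ray(p,c,.024).round(4))
pin=blob(((H<6)|(H>174))&(S>150)&(V>80),px(p,(.489,-.194,.145)))
rr=cv2.minAreaRect(cv2.findNonZero(pin.astype(np.uint8)));b=cv2.boxPoints(rr)
ln=sorted([(b[i]+b[(i+1)%4])/2 for i in range(4)],key=lambda e:-np.hypot(*(e-rr[0])))[:2]
print("pin",[ray(p,e,.147).round(4) for e in ln],ray(p,rr[0],.147).round(4),rr)
find(p,"mat_top");find(p,"cap_mid");go(.49,-.195,.25,9)
t=r.camera("top");find(t,"cap_mid");find(t,"mat_top")
```

```text
cap (315.7508544921875, 161.43392944335938) 26.576778411865234 [ 0.4223 -0.2407  0.024 ]
pin [array([ 0.4678, -0.1979,  0.147 ]), array([ 0.5126, -0.1914,  0.147 ])] [ 0.4909 -0.1945  0.147 ] ((265.9778747558594, 95.92393493652344), (66.48930358886719, 17.794536590576172), 87.79740142822266)
mat_top 0.56 [ 0.429 -0.247  0.004] px [322. 154.]
cap_mid 0.7 [ 0.42  -0.244  0.027] px [318. 164.]
cap_mid 0.39 [ 0.517 -0.21   0.135] px [293.  62.]
pos [ 0.42   -0.2421  0.2082] yaw 8.95 tool units (no turn) [ 1.91 -0.89 -1.04]
  turn first: rot units [-0.    0.   -0.01] then units [ 1.91 -0.89 -1.04]
cap_mid 0.63 [ 0.416 -0.224  0.03 ] px [411. 241.]
cap_mid 0.31 [ 0.564 -0.216  0.136] px [415. 190.]
mat_top 0.57 [ 0.431 -0.219  0.002] px [408. 236.]
```

View pics/w7.png

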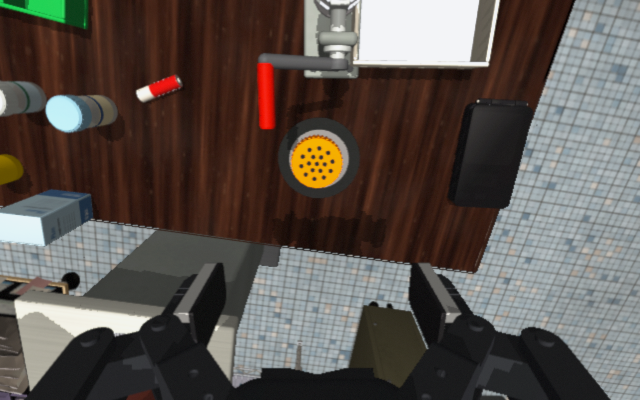

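The cap sits concentric on the mat at (316,162). The red crank pin runs from (265,65) to (267,128), aligned with the gripper at a yaw of about 9°. Now I'll pinch the pin.

{"api": "jog_arm", "payload": {
  "xyz": [
    [0.7,-0.3,0],
    [0.7,-0.4,0.3],
    [0.45,-0.2,0.6],
    [0,0,0.8],
    [0,0,0]
  ],
  "rotation": [
    [0,0,0],
    [0,0,0],
    [0,0,0],
    [0,0,0],
    [0,0,0]
  ],
  "hand": 0.6,
  "force": 30
}}

```text
time_s: 20.35
eef_pos: [0.4857, -0.1938, 0.1371]
eef_rot: [0.997, 0.078, -0.003, -0.002]
ft_force: [-0.6, -0.3, 0.4]
width: 0.0512
grasp_force: 0.0
```

Run:
```python
from h import *
go(.4885,-.195,.089)
```

```text
pos [ 0.4857 -0.1938  0.1371] yaw 8.93 tool units (no turn) [0.07 0.04 1.2 ]
```

{"api": "jog_arm", "payload": {
  "xyz": [
    [0.05,0.03,0.5],
    [0,0,0.4],
    [0,0,0.3],
    [0,0,0],
    [0,0,0]
  ],
  "rotation": [
    [0,0,0],
    [0,0,0],
    [0,0,0],
    [0,0,0],
    [0,0,0]
  ]
}}

```text
time_s: 20.98
eef_pos: [0.4901, -0.1963, 0.0927]
eef_rot: [0.997, 0.077, 0.0, 0.0]
ft_force: [0.7, -0.2, 0.6]
width: 0.0511
grasp_force: 0.0
```

{"api": "jog_arm", "payload": {
  "xyz": [
    [0,0,0],
    [0,0,0],
    [0,0,0],
    [0,0,0],
    [0,0,0]
  ],
  "rotation": [
    [0,0,0],
    [0,0,0],
    [0,0,0],
    [0,0,0],
    [0,0,0]
  ],
  "hand": 0,
  "force": 30
}}

```text
time_s: 21.6
eef_pos: [0.4897, -0.1938, 0.093]
eef_rot: [0.997, 0.078, -0.0, -0.002]
ft_force: [-2.9, 8.5, 5.3]
width: 0.0107
grasp_force: 29.3
```

Run:
```python
from h import *
go(.4885,-.195,.089); o=r.observe();print(o["width"],o["grasp_force"],o["ft_force"].round(1))
# steps along the crank arc in tool units (tool y = -stand y, tool z = -stand z)
a=np.radians(30)+np.linspace(0,2.15,16)
P=np.c_[60*np.cos(a),60*np.sin(a)]
print((-np.diff(P,axis=0)/40).round(2).tolist())
```

```text
pos [ 0.4897 -0.1938  0.093 ] yaw 8.89 tool units (no turn) [-0.03  0.02  0.1 ]
0.01071773869126594 29.335241317749023 [-2.9  8.5  5.3]
[[0.12, -0.18], [0.14, -0.16], [0.17, -0.14], [0.18, -0.11], [0.2, -0.08], [0.21, -0.05], [0.21, -0.02], [0.21, 0.01], [0.21, 0.04], [0.2, 0.07], [0.19, 0.09], [0.18, 0.12], [0.16, 0.15], [0.14, 0.17], [0.11, 0.18]]
```

The pin is pinched. Now I'll follow the arc.

{"api": "jog_arm", "payload": {
  "xyz": [
    [0,0.12,-0.18],
    [0,0.14,-0.16],
    [0,0.17,-0.14],
    [0,0.18,-0.11],
    [0,0.2,-0.08]
  ],
  "rotation": [
    [0,0,0],
    [0,0,0],
    [0,0,0],
    [0,0,0],
    [0,0,0]
  ],
  "force": 40
}}

```text
time_s: 22.22
eef_pos: [0.4938, -0.2225, 0.121]
eef_rot: [0.997, 0.078, -0.001, -0.006]
ft_force: [-9.6, 17.9, 16.5]
width: 0.0101
grasp_force: 39.9
```

```bash
cat >> h.py <<'E'
def arc(hz=None):
    o=r.observe();e=o["eef_pos"];th=np.radians(8.6); d=e[:2]-np.array([.5815,-.2330]); ys=-d[0]*np.sin(th)+d[1]*np.cos(th); xs=d@[np.cos(th),np.sin(th)]
    print("xs,ys",round(xs,4),round(ys,4),"zs",round(e[2]-.063,4),"F",o["ft_force"].round(1),o["width"],"joint",round(np.arctan2(e[2]-.063,ys)-np.pi/6,3),"rad",round(np.hypot(e[2]-.063,ys),4))
E
python3 -c "
from h import *
arc()"
```

```text
xs,ys -0.0851 0.0235 zs 0.058 F [-9.6 17.9 16.5] 0.010106555101266847 joint 0.662 rad 0.0625
```

{"api": "jog_arm", "payload": {
  "xyz": [
    [0,0.21,-0.06],
    [0,0.21,-0.03],
    [0,0.21,0],
    [0,0.21,0.03],
    [0,0.2,0.06]
  ],
  "rotation": [
    [0,0,0],
    [0,0,0],
    [0,0,0],
    [0,0,0],
    [0,0,0]
  ]
}}

```text
time_s: 22.85
eef_pos: [0.5009, -0.2672, 0.1203]
eef_rot: [0.997, 0.078, -0.0, -0.002]
ft_force: [-3.9, 7.8, 5.8]
width: 0.0103
grasp_force: 40.2
```

```bash
python3 -c "
from h import *
arc()
t=r.camera('top')
for n in ('crank_pin','jar_mouth'): find(t,n,.2)"
```

```text
xs,ys -0.0848 -0.0218 zs 0.0573 F [-3.9  7.8  5.8] 0.01031343668182415 joint 1.41 rad 0.0613
crank_pin 0.82 [ 0.579 -0.233  0.132] px [420. 185.]
crank_pin 0.28 [0.42  0.361 0.057] px [230. 237.]
jar_mouth 0.78 [ 0.578 -0.233  0.13 ] px [420. 186.]
```

{"api": "jog_arm", "payload": {
  "xyz": [
    [0,0.19,0.09],
    [0,0.18,0.12],
    [0,0.16,0.15],
    [0,0.14,0.16],
    [0,0.1,0.16]
  ],
  "rotation": [
    [0,0,0],
    [0,0,0],
    [0,0,0],
    [0,0,0],
    [0,0,0]
  ]
}}

```text
time_s: 23.62
eef_pos: [0.5053, -0.2968, 0.0918]
eef_rot: [0.997, 0.077, -0.001, -0.003]
ft_force: [-4.0, 7.1, 5.9]
width: 0.0101
grasp_force: 41.9
```

{"api": "jog_arm", "payload": {
  "xyz": [
    [0,0,0],
    [0,0,0],
    [0,0,0],
    [0,0,0],
    [0,0,0]
  ],
  "rotation": [
    [0,0,0],
    [0,0,0],
    [0,0,0],
    [0,0,0],
    [0,0,0]
  ]
}}

```text
time_s: 24.25
eef_pos: [0.5054, -0.2974, 0.0912]
eef_rot: [0.997, 0.077, -0.001, -0.002]
ft_force: [-2.1, 4.9, 0.3]
width: 0.0101
grasp_force: 41.3
```

```bash
python3 -c "
from h import *
arc()
t=r.camera('top');s=r.camera('scene')
for q in (t,s): find(q,'bead_1_center',.2)
a=cv2.resize(t['pixels'][140:220,390:470],(400,400),interpolation=cv2.INTER_CUBIC);b=cv2.resize(s['pixels'][130:210,345:425],(400,400),interpolation=cv2.INTER_CUBIC)
cv2.imwrite('pics/pour.png',np.hstack([a,b])[:,:,::-1])"
```

```text
xs,ys -0.0849 -0.0523 zs 0.0282 F [-2.1  4.9  0.3] 0.010088242148804058 joint 2.123 rad 0.0594
bead_1_center 0.44 [0.31  0.38  0.037] px [224. 272.]
```

View pics/pour.png

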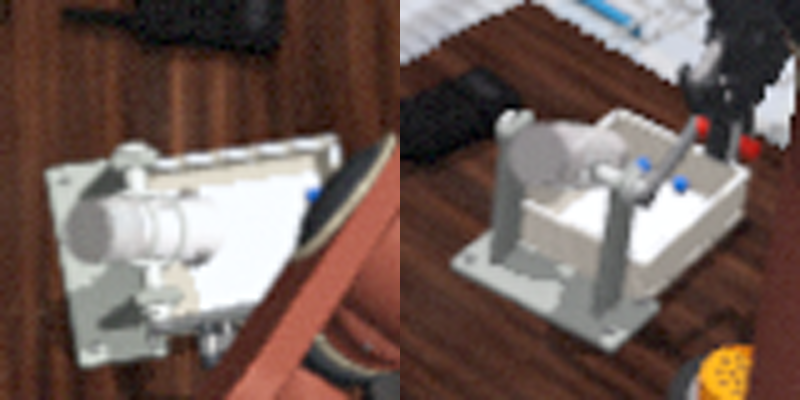

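Two blue beads lie in the tray at (642,163) and (680,185), and the jar is tipped to about 2.12. I'll wait a little, then swing it back.

{"api": "jog_arm", "payload": {
  "xyz": [
    [0,0,0],
    [0,0,0],
    [0,0,0],
    [0,0,0],
    [0,0,0]
  ],
  "rotation": [
    [0,0,0],
    [0,0,0],
    [0,0,0],
    [0,0,0],
    [0,0,0]
  ]
}}

```text
time_s: 25.08
eef_pos: [0.5054, -0.2974, 0.0912]
eef_rot: [0.997, 0.078, -0.001, -0.002]
ft_force: [-1.7, 5.2, 1.4]
width: 0.0104
grasp_force: 41.3
```

{"api": "jog_arm", "payload": {
  "xyz": [
    [0,-0.1,-0.16],
    [0,-0.14,-0.16],
    [0,-0.16,-0.15],
    [0,-0.18,-0.12],
    [0,-0.19,-0.09]
  ],
  "rotation": [
    [0,0,0],
    [0,0,0],
    [0,0,0],
    [0,0,0],
    [0,0,0]
  ]
}}

```text
time_s: 25.7
eef_pos: [0.5017, -0.2706, 0.1204]
eef_rot: [0.997, 0.077, 0.001, 0.002]
ft_force: [4.2, -5.7, -9.4]
width: 0.0103
grasp_force: 38.8
```

{"api": "jog_arm", "payload": {
  "xyz": [
    [0,-0.2,-0.06],
    [0,-0.21,-0.03],
    [0,-0.21,0],
    [0,-0.21,0.03],
    [0,-0.21,0.06]
  ],
  "rotation": [
    [0,0,0],
    [0,0,0],
    [0,0,0],
    [0,0,0],
    [0,0,0]
  ]
}}

```text
time_s: 26.32
eef_pos: [0.4966, -0.2335, 0.1264]
eef_rot: [0.997, 0.077, 0.002, 0.007]
ft_force: [-2.3, -8.2, 5.3]
width: 0.0102
grasp_force: 40.0
```

```bash
python3 -c "
from h import *
arc()"
```

```text
xs,ys -0.084 0.0122 zs 0.0634 F [-2.3 -8.2  5.3] 0.010225139889188887 joint 0.856 rad 0.0645
```

{"api": "jog_arm", "payload": {
  "xyz": [
    [0,-0.21,0.07],
    [0,-0.2,0.11],
    [0,-0.2,0.15],
    [0,-0.17,0.17],
    [0,-0.14,0.18]
  ],
  "rotation": [
    [0,0,0],
    [0,0,0],
    [0,0,0],
    [0,0,0],
    [0,0,0]
  ]
}}

```text
time_s: 26.95
eef_pos: [0.4915, -0.1962, 0.0977]
eef_rot: [0.997, 0.077, 0.003, 0.006]
ft_force: [-0.2, -9.1, 6.9]
width: 0.0101
grasp_force: 43.6
```

{"api": "jog_arm", "payload": {
  "xyz": [
    [0,-0.08,0.12],
    [0,-0.05,0.1],
    [0,0,0],
    [0,0,0]
  ],
  "rotation": [
    [0,0,0],
    [0,0,0],
    [0,0,0],
    [0,0,0]
  ]
}}

```text
time_s: 27.45
eef_pos: [0.4913, -0.1942, 0.0938]
eef_rot: [0.997, 0.077, 0.003, 0.009]
ft_force: [-12.0, -10.8, 26.0]
width: 0.0101
grasp_force: 45.5
```

```bash
python3 -c "
from h import *
arc()"
```

```text
xs,ys -0.0834 0.0519 zs 0.0308 F [-12.  -10.8  26. ] 0.01009221572337733 joint 0.012 rad 0.0603
```

At the hard stop with the same pose as at pinch. Releasing, rising and viewing the tray and jar.

{"api": "jog_arm", "payload": {
  "xyz": [
    [0,0,0],
    [0,0,0],
    [0,0,-0.5],
    [0,0,-1],
    [0,0,-1]
  ],
  "rotation": [
    [0,0,0],
    [0,0,0],
    [0,0,0],
    [0,0,0],
    [0,0,0]
  ],
  "hand": 0.6
}}

```text
time_s: 28.08
eef_pos: [0.488, -0.1861, 0.1849]
eef_rot: [0.997, 0.078, -0.0, -0.0]
ft_force: [0.9, 0.2, 0.2]
width: 0.0514
grasp_force: 0.0
```

{"api": "jog_arm", "payload": {
  "xyz": [
    [-0.3,0,-1],
    [-0.5,0,-1],
    [-0.5,0,-0.3],
    [0,0,0]
  ],
  "rotation": [
    [0,0,0],
    [0,0,0],
    [0,0,0],
    [0,0,0]
  ]
}}

```text
time_s: 28.58
eef_pos: [0.437, -0.1949, 0.2779]
eef_rot: [0.997, 0.077, 0.002, 0.001]
ft_force: [-0.1, -0.4, -0.4]
width: 0.0516
grasp_force: 0.0
```

Run:
```python
from h import *
p=r.camera("wrist");s=r.camera("scene");go(.43,.011,.2,0)
for q in (p,s):
    hsv=cv2.cvtColor(q["pixels"],cv2.COLOR_RGB2HSV);H,S,V=[hsv[...,i] for i in range(3)]
    m=((H>104)&(H<125)&(S>140)&(V>90)).astype(np.uint8)
    n,l,st,c=cv2.connectedComponentsWithStats(m)
    for i in range(1,n):
        if st[i][4]>3:
            w0=ray(q,c[i],.01)
            if .4<w0[0]<.75 and -.45<w0[1]<-.1: print(c[i].round(),st[i][4],w0.round(3))
    find(q,"crank_pin");find(q,"cap_mid")
    find(q,"bead_1_center",.2)
c=px(p,(.581,-.2325,.165)).astype(int);print(c)
pin=((lambda h:((h[...,0]<6)|(h[...,0]>174))&(h[...,1]>150)&(h[...,2]>80))(cv2.cvtColor(p["pixels"],cv2.COLOR_RGB2HSV))).astype(np.uint8)
n,l,st,cc=cv2.connectedComponentsWithStats(pin)
print([ (x.round(),a[4],ray(p,x,.147).round(4)) for x,a in zip(cc[1:],st[1:]) if a[4]>100])
save(p,"w8",(220,0,460,180),3)
```

```text
pos [ 0.4369 -0.1943  0.275 ] yaw 8.9 tool units (no turn) [ 0.62 -5.1   1.88]
  turn first: rot units [-0.   -0.    1.78] then units [-0.17 -5.13  1.88]
[482.  23.] 82 [ 0.627 -0.374  0.01 ]
[478.  51.] 73 [ 0.595 -0.379  0.01 ]
crank_pin 0.68 [ 0.565 -0.219  0.132] px [363.  42.]
cap_mid 0.89 [ 0.425 -0.245  0.025] px [351. 167.]
[400. 166.] 4 [ 0.598 -0.381  0.01 ]
crank_pin 0.71 [ 0.575 -0.218  0.127] px [377. 162.]
crank_pin 0.31 [0.422 0.293 0.049] px [286. 288.]
cap_mid 0.77 [ 0.418 -0.234  0.03 ] px [414. 206.]
cap_mid 0.7 [ 0.577 -0.235  0.034] px [378. 181.]
[389  18]
[(array([222., 105.]), np.int32(277), array([ 0.4905, -0.0986,  0.147 ])), (array([324., 121.]), np.int32(647), array([ 0.4909, -0.194 ,  0.147 ]))]
```

View pics/w8.png

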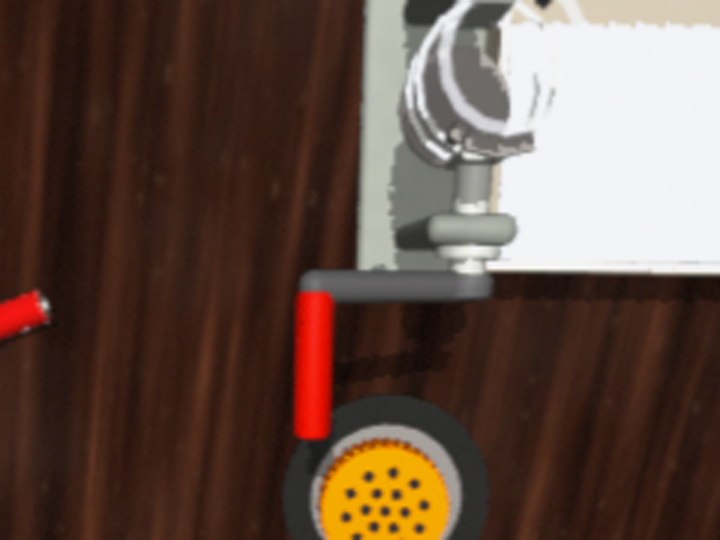

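The jar is upright and empty, the crank is back at its starting pose, two beads are in the tray and the cap is on the mat. Now the vials: first a viewing position above them.

{"api": "jog_arm", "payload": {
  "xyz": [
    [0,0,0],
    [0,0,0],
    [-0.5,-1,-0.3],
    [-0.5,-1,-0.3],
    [-0.5,-1,0]
  ],
  "rotation": [
    [0,0,0.9],
    [0,0,0.88],
    [0,0,0],
    [0,0,0],
    [0,0,0]
  ]
}}

```text
time_s: 29.6
eef_pos: [0.3767, -0.0736, 0.3]
eef_rot: [1.0, -0.0, 0.001, 0.0]
ft_force: [-0.2, 0.3, 0.4]
width: 0.0513
grasp_force: 0.0
```

{"api": "jog_arm", "payload": {
  "xyz": [
    [-0.3,-1,0],
    [0,-1,0],
    [0,-1,0],
    [0,-1,0],
    [0,-1,0]
  ],
  "rotation": [
    [0,0,0],
    [0,0,0],
    [0,0,0],
    [0,0,0],
    [0,0,0]
  ]
}}

```text
time_s: 30.22
eef_pos: [0.3648, 0.1269, 0.2989]
eef_rot: [1.0, 0.0, -0.0, 0.0]
ft_force: [0.7, -0.3, -0.7]
width: 0.0514
grasp_force: 0.0
```

{"api": "jog_arm", "payload": {
  "xyz": [
    [0,-0.8,0],
    [0,-0.6,0],
    [0,0,0],
    [0,0,0]
  ],
  "rotation": [
    [0,0,0],
    [0,0,0],
    [0,0,0],
    [0,0,0]
  ]
}}

```text
time_s: 30.72
eef_pos: [0.365, 0.1811, 0.2989]
eef_rot: [1.0, -0.0, -0.0, 0.0]
ft_force: [-0.5, -0.1, 0.2]
width: 0.0509
grasp_force: 0.0
```

Run:
```python
from h import *
p=r.camera("wrist");save(p,"w9");go(.36,.19,.3,0)
print(p["shot"] if "shot" in p else "")
for n in ("vial_a_mid","vial_b_mid","vial_c_mid","vial_d_mid"):
    find(p,n,.15)
for n in ("vial_a_mid","vial_b_mid","vial_c_mid","vial_d_mid","crate_in"):
    for d in r.silhouettes(p,n):
        if d["confidence"]>.2:
            m=d["pixels"].astype(np.uint8);c,rad=cv2.minEnclosingCircle(cv2.findNonZero(m));print(n,round(d["confidence"],2),np.round(c),round(rad,1))
            if n=="crate_in":
                rr=cv2.boxPoints(cv2.minAreaRect(cv2.findNonZero(m)));print([ (u.round(),ray(p,u,.034).round(4)) for u in rr])
```

```text
pos [0.3651 0.1808 0.299 ] yaw -0.06 tool units (no turn) [-0.13 -0.23 -0.03]
  turn first: rot units [ 0.    0.   -0.01] then units [-0.13 -0.23 -0.03]
28
vial_a_mid 0.61 [0.422 0.362 0.055] px [174. 109.]
vial_b_mid 0.57 [0.434 0.19  0.065] px [309.  99.]
vial_b_mid 0.57 [0.441 0.093 0.055] px [387.  93.]
vial_c_mid 0.86 [0.523 0.312 0.052] px [206.  20.]
vial_c_mid 0.65 [ 0.42  -0.232  0.023] px [618. 109.]
vial_d_mid 0.76 [0.353 0.133 0.061] px [353. 163.]
vial_d_mid 0.69 [0.43  0.292 0.06 ] px [228. 102.]
vial_a_mid 0.94 [176. 106.] 19.9
vial_a_mid 0.66 [616. 105.] 28.2
vial_b_mid 0.78 [308. 102.] 14.6
vial_c_mid 0.71 [210.  22.] 22.1
vial_d_mid 0.9 [232. 101.] 17.6
vial_d_mid 0.65 [350. 161.] 15.7
crate_in 0.95 [368.   3.] 78.6
[(array([289.,   0.], dtype=float32), array([0.5473, 0.2142, 0.034 ])), (array([446.,   0.], dtype=float32), array([0.5477, 0.0251, 0.034 ])), (array([446.,  27.], dtype=float32), array([0.5185, 0.0213, 0.034 ])), (array([289.,  27.], dtype=float32), array([0.5182, 0.215 , 0.034 ]))]
crate_in 0.4 [616. 106.] 27.9
[(array([592.,  86.], dtype=float32), array([ 0.4503, -0.1787,  0.034 ])), (array([639.,  86.], dtype=float32), array([ 0.4505, -0.2406,  0.034 ])), (array([639., 129.], dtype=float32), array([ 0.3951, -0.2586,  0.034 ])), (array([592., 129.], dtype=float32), array([ 0.3949, -0.1941,  0.034 ]))]
```

View pics/w9.png

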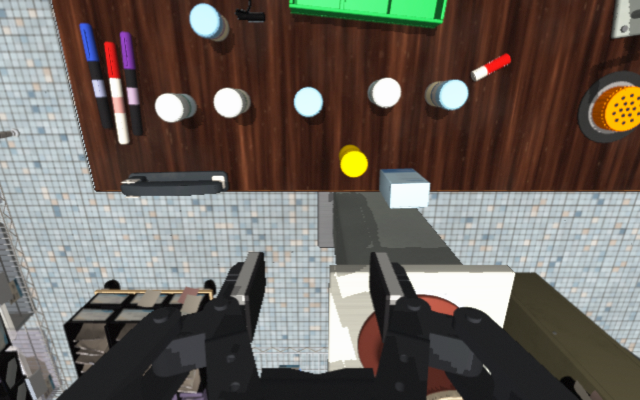

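The wrist view shows the six caps at (170,108) W, (230,102) W, (309,101) B, (386,92) W, (453,94) B and (206,20) B. The yellow decoy is at (353,162) and the gooseneck tip at (250,15). I'll refine these numerically.

Run:
```python
from h import *
p=r.camera("wrist");t=r.camera("top");s=r.camera("scene")
g=cv2.cvtColor(p["pixels"],cv2.COLOR_RGB2GRAY);g4=cv2.resize(g,None,fx=4,fy=4,interpolation=cv2.INTER_CUBIC)
tops={"W1":((.422,.362),.056),"W2":((.43,.29),.063),"W3":((.44,.093),.056),"B1":((.523,.312),.052),"B2":((.434,.19),.065),"B3":((.437,.012),.065)}
tg=t["pixels"]
for k,(xy,z) in tops.items():
    u=px(p,(*xy,z));e=px(p,(xy[0],xy[1]+.018,z));R0=abs(e[0]-u[0])
    x0,y0=max(0,int(u[0]*4-120)),max(0,int(u[1]*4-120));sub=g4[y0:y0+240,x0:x0+240]
    c=cv2.HoughCircles(sub,cv2.HOUGH_GRADIENT,1,200,param1=120,param2=12,minRadius=int(R0*4-5),maxRadius=int(R0*4+5))
    cc=None if c is None else (c[0,0,:2]+[x0,y0])/4
    # top camera: saturated/bright cap blob
    ut=px(t,(*xy,z)).astype(int);sb=t["pixels"][ut[1]-9:ut[1]+10,ut[0]-9:ut[0]+10].astype(int)
    m=(sb.sum(2)>480);n,l,st,ce=cv2.connectedComponentsWithStats(m.astype(np.uint8));i=1+np.argmax(st[1:,4])
    ct=ce[i]+ut-9
    print(k,None if cc is None else ray(p,cc,z).round(4),R0.round(1),None if c is None else c[0,0,2]/4,"top",ray(t,ct,z-.003).round(4),st[i][4])
for q,nm in((t,"top"),(s,"scene")):
    h=cv2.cvtColor(q["pixels"],cv2.COLOR_RGB2HSV);m=((h[...,0]>50)&(h[...,0]<80)&(h[...,1]>120)&(h[...,2]>60)).astype(np.uint8)
    n,l,st,ce=cv2.connectedComponentsWithStats(m);i=1+np.argmax(st[1:,4]);mm=(l==i).astype(np.uint8)
    hull=cv2.convexHull(cv2.findNonZero(mm)).reshape(-1,2)
    P=np.array([ray(q,u,.034)[:2] for u in hull.astype(float)])
    rr=cv2.minAreaRect((P*1000).astype(np.float32));print(nm,np.round(rr,1) if 0 else rr)
# gooseneck: triangulate tip
from itertools import product
def rayd(pic,uv):
    a=ray(pic,uv,0);b=ray(pic,uv,.3);return a,(b-a)/np.linalg.norm(b-a)
A=[rayd(p,(240,14)),rayd(p,(264,15))];B=rayd(t,(262,205));C=rayd(s,(280,242))
for a in A:
    for b in(B,C):
        M=np.c_[a[1],-b[1]];k=np.linalg.lstsq(M,b[0]-a[0],rcond=None)[0];print("goose",(a[0]+a[1]*k[0]).round(3),(b[0]+b[1]*k[1]).round(3))
```

```text
W1 [0.4222 0.3668 0.056 ] 14.2 13.45 top [0.4298 0.3729 0.053 ] 46Traceback (most recent call last):
  File "<stdin>", line 13, in <module>
    return _wrapfunc(a, 'argmax', axis=axis, out=out, **kwds)
    return bound(*args, **kwds)
ValueError: attempt to get argmax of an empty sequence
```

Run:
```python
from h import *
p=r.camera("wrist");s=r.camera("scene");t=cv2.imread("pics/top0.png")[:,:,::-1];tc=r.camera("top")
g=cv2.cvtColor(p["pixels"],cv2.COLOR_RGB2GRAY);g4=cv2.resize(g,None,fx=4,fy=4,interpolation=cv2.INTER_CUBIC)
tops={"W1":((.422,.362),.056),"W2":((.43,.29),.063),"W3":((.44,.093),.056),"B1":((.523,.312),.052),"B2":((.434,.19),.065),"B3":((.437,.012),.065)}
for k,(xy,z) in tops.items():
    u=px(p,(*xy,z));e=px(p,(xy[0],xy[1]+.018,z));R0=abs(e[0]-u[0])
    x0,y0=max(0,int(u[0]*4-120)),max(0,int(u[1]*4-120));sub=g4[y0:y0+240,x0:x0+240]
    c=cv2.HoughCircles(sub,cv2.HOUGH_GRADIENT,1,200,param1=120,param2=12,minRadius=int(R0*4-5),maxRadius=int(R0*4+5))
    cc=(c[0,0,:2]+[x0,y0])/4 if c is not None else u
    ut=px(tc,(*xy,z)).astype(int);sb=t[ut[1]-9:ut[1]+10,ut[0]-9:ut[0]+10].astype(int)
    m=(sb.min(2)>105);n,l,st,ce=cv2.connectedComponentsWithStats(m.astype(np.uint8))
    tt=None
    if n>1: i=1+np.argmax(st[1:,4]);tt=(ray(tc,ce[i]+ut-9,z-.003).round(4),st[i][4])
    print(k,c is not None,ray(p,cc,z).round(4),"top",tt)
tp=dict(tc);tp["pixels"]=t
for q,nm in((tp,"top"),(s,"scene")):
    h=cv2.cvtColor(np.ascontiguousarray(q["pixels"]),cv2.COLOR_RGB2HSV);m=((h[...,0]>50)&(h[...,0]<80)&(h[...,1]>120)&(h[...,2]>60)).astype(np.uint8)
    n,l,st,ce=cv2.connectedComponentsWithStats(m);i=1+np.argmax(st[1:,4]);mm=(l==i).astype(np.uint8)
    hull=cv2.convexHull(cv2.findNonZero(mm)).reshape(-1,2)
    P=np.array([ray(q,u,.034)[:2] for u in hull.astype(float)])
    print(nm,cv2.minAreaRect((P*1000).astype(np.float32)))
def rayd(pic,uv):
    a=ray(pic,uv,0);b=ray(pic,uv,.3);return a,(b-a)/np.linalg.norm(b-a)
for a in [rayd(p,(240,14)),rayd(p,(264,15))]:
    for b in(rayd(tc,(262,205)),rayd(s,(280,242)),rayd(s,(271,246))):
        k=np.linalg.lstsq(np.c_[a[1],-b[1]],b[0]-a[0],rcond=None)[0];print("goose",(a[0]+a[1]*k[0]).round(3),(b[0]+b[1]*k[1]).round(3))
```

```text
W1 True [0.4239 0.3692 0.056 ] top (array([0.4222, 0.3699, 0.053 ]), np.int32(123))
W2 True [0.4306 0.2896 0.063 ] top (array([0.4283, 0.2919, 0.06  ]), np.int32(124))
W3 True [0.4425 0.0932 0.056 ] top (array([0.4402, 0.0943, 0.053 ]), np.int32(121))
B1 True [0.5231 0.3141 0.052 ] top (array([0.5224, 0.3155, 0.049 ]), np.int32(108))
B2 True [0.4317 0.1915 0.065 ] top (array([0.4293, 0.1924, 0.062 ]), np.int32(119))
B3 True [0.441  0.0152 0.065 ] top (array([0.4384, 0.013 , 0.062 ]), np.int32(120))
top ((592.5872802734375, 115.69308471679688), (194.15711975097656, 135.28204345703125), 84.67743682861328)
scene ((585.5039672851562, 121.83821868896484), (207.29678344726562, 154.42311096191406), 84.81876373291016)
goose [0.503 0.242 0.191] [0.507 0.237 0.19 ]
goose [0.514 0.254 0.133] [0.501 0.245 0.129]
goose [0.519 0.259 0.107] [0.521 0.261 0.108]
goose [0.49  0.213 0.258] [0.497 0.225 0.261]
goose [0.518 0.235 0.109] [0.516 0.234 0.109]
goose [0.522 0.238 0.084] [0.536 0.25  0.088]
```

Positions are refined, and the crate centre comes out at (.592,.115) with yaw -5°. The gooseneck tip is at (.519, .235–.26, .108). The first vial is W2, the white cap at (228,102), going to the middle back cell.

{"api": "jog_arm", "payload": {
  "xyz": [
    [0.5,-0.9,0.2],
    [0.5,-0.9,1],
    [0.4,-0.9,1],
    [0.2,-0.04,1],
    [0,0,1]
  ],
  "rotation": [
    [0,0,0],
    [0,0,0],
    [0,0,0],
    [0,0,0],
    [0,0,0]
  ],
  "hand": 0.65,
  "force": 30
}}

```text
time_s: 32.15
eef_pos: [0.4292, 0.2915, 0.1296]
eef_rot: [1.0, 0.0, -0.0, 0.0]
ft_force: [0.4, 0.7, -0.6]
width: 0.0556
grasp_force: 0.0
```

{"api": "jog_arm", "payload": {
  "xyz": [
    [0,0,1],
    [0,0,0.6],
    [0,0,0],
    [0,0,0]
  ],
  "rotation": [
    [0,0,0],
    [0,0,0],
    [0,0,0],
    [0,0,0]
  ]
}}

```text
time_s: 32.65
eef_pos: [0.4298, 0.2915, 0.0684]
eef_rot: [1.0, -0.0, 0.001, -0.0]
ft_force: [1.0, 0.3, 0.2]
width: 0.0559
grasp_force: 0.0
```

Run:
```python
from h import *
go(.4295,.2905,.003,0)
```

```text
pos [0.4298 0.2915 0.0684] yaw -0.01 tool units (no turn) [-0.01  0.03  1.64]
  turn first: rot units [-0.01 -0.02 -0.  ] then units [-0.01  0.02  1.64]
```

{"api": "jog_arm", "payload": {
  "xyz": [
    [-0.01,0.02,0.6],
    [0,0,0.6],
    [0,0,0.4],
    [0,0,0],
    [0,0,0]
  ],
  "rotation": [
    [0,0,0],
    [0,0,0],
    [0,0,0],
    [0,0,0],
    [0,0,0]
  ]
}}

```text
time_s: 33.28
eef_pos: [0.4296, 0.2907, 0.0044]
eef_rot: [1.0, -0.0, 0.001, -0.0]
ft_force: [0.4, 0.6, 0.1]
width: 0.0556
grasp_force: 0.0
```

{"api": "jog_arm", "payload": {
  "xyz": [
    [0,0,0],
    [0,0,0],
    [0,0,0],
    [0,0,0],
    [0,0,0]
  ],
  "rotation": [
    [0,0,0],
    [0,0,0],
    [0,0,0],
    [0,0,0],
    [0,0,0]
  ],
  "hand": 0.2,
  "force": 30
}}

```text
time_s: 33.9
eef_pos: [0.4297, 0.2908, 0.0044]
eef_rot: [1.0, -0.0, 0.001, -0.001]
ft_force: [-0.7, 0.4, 5.7]
width: 0.0344
grasp_force: 29.9
```

{"api": "jog_arm", "payload": {
  "xyz": [
    [0,0,-0.3],
    [0,0,-0.6],
    [0,0,-0.8],
    [0,0,-0.8],
    [0,0,0]
  ],
  "rotation": [
    [0,0,0],
    [0,0,0],
    [0,0,0],
    [0,0,0],
    [0,0,0]
  ]
}}

```text
time_s: 34.52
eef_pos: [0.4306, 0.2912, 0.1066]
eef_rot: [1.0, -0.0, 0.003, -0.001]
ft_force: [-0.2, 0.2, 0.3]
width: 0.0348
grasp_force: 30.0
```

Run:
```python
from h import *
go(.623,.112,.1,0);print(r.observe()["width"])
```

```text
pos [0.4306 0.2912 0.1066] yaw -0.01 tool units (no turn) [4.81 4.48 0.18]
  turn first: rot units [-0.03 -0.06 -0.  ] then units [4.81 4.48 0.16]
0.03476734570075735
```

{"api": "jog_arm", "payload": {
  "xyz": [
    [0,0.9,0],
    [0,0.9,0],
    [0.3,0.9,0],
    [0.6,0.9,0],
    [0.8,0.7,0]
  ],
  "rotation": [
    [0,0,0],
    [0,0,0],
    [0,0,0],
    [0,0,0],
    [0,0,0]
  ]
}}

```text
time_s: 35.15
eef_pos: [0.4957, 0.1168, 0.1015]
eef_rot: [1.0, -0.0, -0.001, 0.0]
ft_force: [0.5, 0.6, 0.5]
width: 0.0343
grasp_force: 30.1
```

{"api": "jog_arm", "payload": {
  "xyz": [
    [0.9,0.18,0],
    [0.9,0,0],
    [0.9,0,0],
    [0.4,0,0],
    [0,0,0]
  ],
  "rotation": [
    [0,0,0],
    [0,0,0],
    [0,0,0],
    [0,0,0],
    [0,0,0]
  ]
}}

```text
time_s: 35.78
eef_pos: [0.6201, 0.1107, 0.1012]
eef_rot: [1.0, -0.0, -0.002, 0.0]
ft_force: [-0.7, -0.5, -0.5]
width: 0.0345
grasp_force: 30.1
```

Run:
```python
from h import *
go(.623,.112,.009,0);p=r.camera("wrist");save(p,"w10")
# crate check: green region and rectangle via wrist
h=cv2.cvtColor(p["pixels"],cv2.COLOR_RGB2HSV);m=((h[...,0]>50)&(h[...,0]<80)&(h[...,1]>120)&(h[...,2]>60)).astype(np.uint8)
P=np.array([ray(p,u,.034)[:2] for u in cv2.convexHull(cv2.findNonZero(m)).reshape(-1,2).astype(float)]);print(cv2.minAreaRect((P*1000).astype(np.float32)))
```

```text
pos [0.6201 0.1107 0.1012] yaw -0.03 tool units (no turn) [ 0.08 -0.03  2.3 ]
  turn first: rot units [ 0.    0.03 -0.01] then units [ 0.07 -0.03  2.3 ]
((599.0366821289062, 113.94710540771484), (189.2071533203125, 132.8502960205078), 84.82740783691406)
```

{"api": "jog_arm", "payload": {
  "xyz": [
    [0.1,-0.03,0.7],
    [0,0,0.8],
    [0,0,0.5],
    [0,0,0.2],
    [0,0,0.08]
  ],
  "rotation": [
    [0,0,0],
    [0,0,0],
    [0,0,0],
    [0,0,0],
    [0,0,0]
  ]
}}

```text
time_s: 36.45
eef_pos: [0.6246, 0.1123, 0.0121]
eef_rot: [1.0, -0.0, 0.0, -0.0]
ft_force: [-0.4, 0.0, 0.1]
width: 0.0342
grasp_force: 30.1
```

{"api": "jog_arm", "payload": {
  "xyz": [
    [0,0,0.02],
    [0,0,0]
  ],
  "rotation": [
    [0,0,0],
    [0,0,0]
  ]
}}

```text
time_s: 36.7
eef_pos: [0.6254, 0.1122, 0.0122]
eef_rot: [1.0, -0.0, 0.001, -0.0]
ft_force: [0.1, -1.1, -0.1]
width: 0.0344
grasp_force: 30.1
```

{"api": "jog_arm", "payload": {
  "xyz": [
    [0,0,0.08],
    [0,0,0.03],
    [0,0,0]
  ],
  "rotation": [
    [0,0,0],
    [0,0,0],
    [0,0,0]
  ]
}}

```text
time_s: 37.08
eef_pos: [0.6258, 0.1123, 0.0084]
eef_rot: [1.0, -0.0, 0.001, -0.0]
ft_force: [-1.2, -0.2, 5.0]
width: 0.0349
grasp_force: 30.6
```

{"api": "jog_arm", "payload": {
  "xyz": [
    [0,0,0],
    [0,0,0],
    [0,0,0],
    [0,0,-0.3],
    [0,0,-0.8]
  ],
  "rotation": [
    [0,0,0],
    [0,0,0],
    [0,0,0],
    [0,0,0],
    [0,0,0]
  ],
  "hand": 0.56
}}

```text
time_s: 37.7
eef_pos: [0.6228, 0.1121, 0.0495]
eef_rot: [1.0, -0.0, -0.002, 0.0]
ft_force: [0.7, 0.0, 0.4]
width: 0.0479
grasp_force: 0.0
```

{"api": "jog_arm", "payload": {
  "xyz": [
    [0,0,-1],
    [-0.5,-0.1,-0.6],
    [-1,-0.2,0],
    [-1,-0.2,0],
    [-0.5,0,0]
  ],
  "rotation": [
    [0,0,0],
    [0,0,0],
    [0,0,0],
    [0,0,0],
    [0,0,0]
  ]
}}

```text
time_s: 38.33
eef_pos: [0.5031, 0.1327, 0.1155]
eef_rot: [1.0, 0.0, 0.0, -0.0]
ft_force: [0.0, -0.7, 0.4]
width: 0.0478
grasp_force: 0.0
```

Run:
```python
from h import *
go(.4305,.192,.005,0);p=r.camera("wrist");save(p,"w11")
for n in ("vial_d_mid","vial_a_mid","crate_in"): find(p,n,.3)
h=cv2.cvtColor(p["pixels"],cv2.COLOR_RGB2HSV);m=((h[...,0]>50)&(h[...,0]<80)&(h[...,1]>120)&(h[...,2]>60)).astype(np.uint8)
P=np.array([ray(p,u,.034)[:2] for u in cv2.convexHull(cv2.findNonZero(m)).reshape(-1,2).astype(float)]);print(cv2.minAreaRect((P*1000).astype(np.float32)))
```

```text
pos [0.5031 0.1327 0.1155] yaw 0.04 tool units (no turn) [-1.82 -1.48  2.76]
  turn first: rot units [-0.   -0.01  0.01] then units [-1.81 -1.48  2.76]
vial_d_mid 0.9 [0.363 0.13  0.052] px [318. 339.]
vial_d_mid 0.7 [0.626 0.119 0.064] px [338.  21.]
vial_a_mid 0.8 [0.426 0.357 0.048] px [ 64. 277.]
crate_in 0.57 [0.594 0.111 0.001] px [342.  78.]
((592.78564453125, 114.79312896728516), (189.0146484375, 122.45638275146484), 84.89788055419922)
```

W2 is seated, with touchdown at the predicted height. Next is B2, the blue cap at (309,101), to the middle front cell.

{"api": "jog_arm", "payload": {
  "xyz": [
    [-0.5,-0.4,0],
    [-0.7,-0.6,0],
    [-0.5,-0.4,0.3],
    [-0.11,-0.08,0.8],
    [0,0,0.6]
  ],
  "rotation": [
    [0,0,0],
    [0,0,0],
    [0,0,0],
    [0,0,0],
    [0,0,0]
  ],
  "hand": 0.65
}}

```text
time_s: 39.15
eef_pos: [0.4327, 0.1918, 0.0462]
eef_rot: [1.0, 0.0, 0.0, -0.0]
ft_force: [0.7, -0.5, 0.0]
width: 0.0555
grasp_force: 0.0
```

{"api": "jog_arm", "payload": {
  "xyz": [
    [0,0,0.4],
    [0,0,0.3],
    [0,0,0.2],
    [0,0,0]
  ],
  "rotation": [
    [0,0,0],
    [0,0,0],
    [0,0,0],
    [0,0,0]
  ]
}}

```text
time_s: 39.65
eef_pos: [0.4322, 0.1913, 0.0105]
eef_rot: [1.0, -0.0, -0.0, 0.0]
ft_force: [0.2, 0.2, -0.8]
width: 0.0552
grasp_force: 0.0
```

Run:
```python
from h import *
go(.4305,.192,.0065,0)
```

```text
pos [0.4322 0.1913 0.0105] yaw -0.03 tool units (no turn) [-0.04 -0.02  0.1 ]
  turn first: rot units [ 0.    0.01 -0.01] then units [-0.04 -0.02  0.1 ]
```

{"api": "jog_arm", "payload": {
  "xyz": [
    [-0.03,0,0.1],
    [0,0,0],
    [0,0,0],
    [0,0,0],
    [0,0,0]
  ],
  "rotation": [
    [0,0,0],
    [0,0,0],
    [0,0,0],
    [0,0,0],
    [0,0,0]
  ],
  "hand": 0.2
}}

```text
time_s: 40.28
eef_pos: [0.4315, 0.1916, 0.0072]
eef_rot: [1.0, -0.0, 0.001, -0.0]
ft_force: [0.5, -0.4, 1.6]
width: 0.0348
grasp_force: 30.0
```

{"api": "jog_arm", "payload": {
  "xyz": [
    [0,0,-0.3],
    [0,0,-0.6],
    [0,0,-0.8],
    [0,0,-0.8],
    [0,0,0]
  ],
  "rotation": [
    [0,0,0],
    [0,0,0],
    [0,0,0],
    [0,0,0],
    [0,0,0]
  ]
}}

```text
time_s: 40.9
eef_pos: [0.4331, 0.192, 0.1102]
eef_rot: [1.0, -0.0, 0.003, -0.001]
ft_force: [0.7, -0.0, -0.4]
width: 0.0348
grasp_force: 29.9
```

{"api": "jog_arm", "payload": {
  "xyz": [
    [0.2,0.5,0],
    [0.6,0.7,0],
    [0.9,0.5,0],
    [0.9,0.16,0],
    [0.7,0,0]
  ],
  "rotation": [
    [0,0,0],
    [0,0,0],
    [0,0,0],
    [0,0,0],
    [0,0,0]
  ]
}}

```text
time_s: 41.52
eef_pos: [0.5631, 0.1161, 0.105]
eef_rot: [1.0, -0.001, -0.001, 0.0]
ft_force: [0.5, 0.9, 0.3]
width: 0.0344
grasp_force: 30.0
```

{"api": "jog_arm", "payload": {
  "xyz": [
    [0,0,0]
  ],
  "rotation": [
    [0,0,0]
  ]
}}

```text
time_s: 41.65
eef_pos: [0.5631, 0.1165, 0.1051]
eef_rot: [1.0, -0.001, -0.001, 0.0]
ft_force: [-0.5, -0.5, -0.4]
width: 0.0342
grasp_force: 30.0
```

Run:
```python
from h import *
go(.564,.1175,.0105,0)
```

```text
pos [0.5631 0.1165 0.1051] yaw -0.06 tool units (no turn) [ 0.03 -0.02  2.36]
  turn first: rot units [ 0.    0.03 -0.01] then units [ 0.02 -0.02  2.36]
```

{"api": "jog_arm", "payload": {
  "xyz": [
    [0.02,-0.02,0.7],
    [0,0,0.8],
    [0,0,0.5],
    [0,0,0.25],
    [0,0,0.1]
  ],
  "rotation": [
    [0,0,0],
    [0,0,0],
    [0,0,0],
    [0,0,0],
    [0,0,0]
  ]
}}

```text
time_s: 42.28
eef_pos: [0.5636, 0.1179, 0.0125]
eef_rot: [1.0, -0.0, -0.0, -0.0]
ft_force: [0.1, -0.2, 0.4]
width: 0.0348
grasp_force: 30.0
```

{"api": "jog_arm", "payload": {
  "xyz": [
    [0,0,0.05],
    [0,0,0.02],
    [0,0,0]
  ],
  "rotation": [
    [0,0,0],
    [0,0,0],
    [0,0,0]
  ]
}}

```text
time_s: 42.65
eef_pos: [0.5648, 0.1179, 0.0112]
eef_rot: [1.0, -0.0, 0.001, -0.0]
ft_force: [-0.2, -0.1, 3.5]
width: 0.0346
grasp_force: 30.3
```

{"api": "jog_arm", "payload": {
  "xyz": [
    [0,0,0],
    [0,0,0],
    [0,0,0],
    [0,0,-0.3],
    [0,0,-0.8]
  ],
  "rotation": [
    [0,0,0],
    [0,0,0],
    [0,0,0],
    [0,0,0],
    [0,0,0]
  ],
  "hand": 0.56
}}

```text
time_s: 43.28
eef_pos: [0.5621, 0.1176, 0.0529]
eef_rot: [1.0, -0.0, -0.002, 0.0]
ft_force: [0.5, -0.1, 0.6]
width: 0.0477
grasp_force: 0.0
```

{"api": "jog_arm", "payload": {
  "xyz": [
    [0,0,-1],
    [-0.4,0.1,-0.6],
    [-0.9,0.2,0],
    [-0.9,0.2,0],
    [-0.7,0.1,0]
  ],
  "rotation": [
    [0,0,0],
    [0,0,0],
    [0,0,0],
    [0,0,0],
    [0,0,0]
  ]
}}

```text
time_s: 43.9
eef_pos: [0.4468, 0.0936, 0.1187]
eef_rot: [1.0, -0.0, 0.001, -0.0]
ft_force: [0.5, 0.5, -0.6]
width: 0.0478
grasp_force: 0.0
```

{"api": "jog_arm", "payload": {
  "xyz": [
    [-0.15,0,0.3],
    [0,0,0.8],
    [0,0,0.5],
    [0,0,0]
  ],
  "rotation": [
    [0,0,0],
    [0,0,0],
    [0,0,0],
    [0,0,0]
  ],
  "hand": 0.65
}}

```text
time_s: 44.4
eef_pos: [0.4405, 0.0938, 0.0519]
eef_rot: [1.0, -0.0, -0.002, 0.0]
ft_force: [-0.3, 0.7, -0.0]
width: 0.0558
grasp_force: 0.0
```

Run:
```python
from h import *
go(.4415,.0935,-.0025,0)
```

```text
pos [0.4405 0.0938 0.0519] yaw -0.01 tool units (no turn) [0.03 0.01 1.36]
  turn first: rot units [ 0.    0.05 -0.  ] then units [0.03 0.01 1.36]
```

B2 is seated. Next is W3, the white cap at (386,92), to the right back cell.

{"api": "jog_arm", "payload": {
  "xyz": [
    [0.03,0,0.5],
    [0,0,0.5],
    [0,0,0.34],
    [0,0,0.02],
    [0,0,0]
  ],
  "rotation": [
    [0,0,0],
    [0,0,0],
    [0,0,0],
    [0,0,0],
    [0,0,0]
  ]
}}

```text
time_s: 45.02
eef_pos: [0.4438, 0.0939, 0.0003]
eef_rot: [1.0, -0.0, 0.001, -0.0]
ft_force: [-0.4, -0.5, 0.2]
width: 0.0554
grasp_force: 0.0
```

{"api": "jog_arm", "payload": {
  "xyz": [
    [0,0,0],
    [0,0,0],
    [0,0,0],
    [0,0,0]
  ],
  "rotation": [
    [0,0,0],
    [0,0,0],
    [0,0,0],
    [0,0,0]
  ],
  "hand": 0.2
}}

```text
time_s: 45.52
eef_pos: [0.4441, 0.0939, 0.0006]
eef_rot: [1.0, -0.0, 0.001, -0.0]
ft_force: [0.1, -0.7, 6.0]
width: 0.0344
grasp_force: 30.1
```

{"api": "jog_arm", "payload": {
  "xyz": [
    [0,0,-0.3],
    [0,0,-0.7],
    [0,0,-0.9],
    [0,0,-0.8],
    [0,0,0]
  ],
  "rotation": [
    [0,0,0],
    [0,0,0],
    [0,0,0],
    [0,0,0],
    [0,0,0]
  ]
}}

```text
time_s: 46.15
eef_pos: [0.445, 0.0939, 0.1108]
eef_rot: [1.0, -0.0, 0.003, -0.0]
ft_force: [-0.1, 0.5, -0.9]
width: 0.0345
grasp_force: 29.9
```

{"api": "jog_arm", "payload": {
  "xyz": [
    [0.5,0.3,0],
    [0.9,0.4,0],
    [0.9,0.38,0],
    [0.9,0,0],
    [0.9,0,0]
  ],
  "rotation": [
    [0,0,0],
    [0,0,0],
    [0,0,0],
    [0,0,0],
    [0,0,0]
  ]
}}

```text
time_s: 46.78
eef_pos: [0.6068, 0.0503, 0.1053]
eef_rot: [1.0, -0.0, -0.002, -0.0]
ft_force: [0.3, 0.1, -0.5]
width: 0.0347
grasp_force: 30.0
```

{"api": "jog_arm", "payload": {
  "xyz": [
    [0.35,0,0],
    [0,0,0]
  ],
  "rotation": [
    [0,0,0],
    [0,0,0]
  ]
}}

```text
time_s: 47.02
eef_pos: [0.6202, 0.0506, 0.1062]
eef_rot: [1.0, -0.0, -0.001, -0.0]
ft_force: [0.5, -0.6, -0.5]
width: 0.0345
grasp_force: 30.0
```

Run:
```python
from h import *
go(.620,.0505,.0015,0)
```

```text
pos [0.6202 0.0506 0.1062] yaw -0.01 tool units (no turn) [0.   0.   2.62]
  turn first: rot units [-0.    0.03 -0.  ] then units [-0.01  0.    2.62]
```

{"api": "jog_arm", "payload": {
  "xyz": [
    [0,0,0.7],
    [0,0,0.8],
    [0,0,0.6],
    [0,0,0.3],
    [0,0,0.1]
  ],
  "rotation": [
    [0,0,0],
    [0,0,0],
    [0,0,0],
    [0,0,0],
    [0,0,0]
  ]
}}

```text
time_s: 47.65
eef_pos: [0.6199, 0.0507, 0.0069]
eef_rot: [1.0, -0.0, -0.001, -0.0]
ft_force: [-0.6, -0.8, 0.4]
width: 0.0343
grasp_force: 30.0
```

{"api": "jog_arm", "payload": {
  "xyz": [
    [0,0,0.06],
    [0,0,0.04],
    [0,0,0]
  ],
  "rotation": [
    [0,0,0],
    [0,0,0],
    [0,0,0]
  ]
}}

```text
time_s: 48.02
eef_pos: [0.6219, 0.0506, 0.0047]
eef_rot: [1.0, -0.0, 0.001, -0.0]
ft_force: [-0.5, -0.4, 1.9]
width: 0.0346
grasp_force: 30.1
```

{"api": "jog_arm", "payload": {
  "xyz": [
    [0,0,0],
    [0,0,0],
    [0,0,0],
    [0,0,-0.3],
    [0,0,-0.8]
  ],
  "rotation": [
    [0,0,0],
    [0,0,0],
    [0,0,0],
    [0,0,0],
    [0,0,0]
  ],
  "hand": 0.56
}}

```text
time_s: 48.65
eef_pos: [0.6192, 0.0507, 0.0464]
eef_rot: [1.0, -0.0, -0.002, -0.0]
ft_force: [0.1, 0.7, 0.2]
width: 0.048
grasp_force: 0.0
```

{"api": "jog_arm", "payload": {
  "xyz": [
    [0,0,-1],
    [-0.5,0.1,-0.7],
    [-0.9,0.2,0],
    [-0.9,0.3,0],
    [-0.9,0.3,0]
  ],
  "rotation": [
    [0,0,0],
    [0,0,0],
    [0,0,0],
    [0,0,0],
    [0,0,0]
  ]
}}

```text
time_s: 49.28
eef_pos: [0.4922, 0.0143, 0.1165]
eef_rot: [1.0, 0.0, 0.001, 0.0]
ft_force: [1.0, -0.7, 0.6]
width: 0.048
grasp_force: 0.0
```

{"api": "jog_arm", "payload": {
  "xyz": [
    [-0.9,0,0],
    [-0.3,0,0.2],
    [0,0,0.7],
    [0,0,0.5],
    [0,0,0]
  ],
  "rotation": [
    [0,0,0],
    [0,0,0],
    [0,0,0],
    [0,0,0],
    [0,0,0]
  ],
  "hand": 0.65
}}

```text
time_s: 49.9
eef_pos: [0.4438, 0.0149, 0.0579]
eef_rot: [1.0, -0.0, -0.002, -0.0]
ft_force: [-0.3, 0.1, -0.5]
width: 0.0551
grasp_force: 0.0
```

Run:
```python
from h import *
go(.4395,.014,.0065,0)
```

```text
pos [0.4438 0.0149 0.0579] yaw -0.0 tool units (no turn) [-0.1   0.02  1.28]
  turn first: rot units [-0.01  0.04 -0.  ] then units [-0.11  0.02  1.28]
```

W3 is seated. Next is B3, the blue cap at (453,94), to the right front cell.

{"api": "jog_arm", "payload": {
  "xyz": [
    [-0.1,0.02,0.5],
    [0,0,0.5],
    [0,0,0.28],
    [0,0,0.02],
    [0,0,0]
  ],
  "rotation": [
    [0,0,0],
    [0,0,0],
    [0,0,0],
    [0,0,0],
    [0,0,0]
  ]
}}

```text
time_s: 50.52
eef_pos: [0.4418, 0.0137, 0.0084]
eef_rot: [1.0, -0.0, 0.001, 0.0]
ft_force: [-0.6, 0.4, 0.3]
width: 0.0554
grasp_force: 0.0
```

{"api": "jog_arm", "payload": {
  "xyz": [
    [0,0,0],
    [0,0,0],
    [0,0,0],
    [0,0,0]
  ],
  "rotation": [
    [0,0,0],
    [0,0,0],
    [0,0,0],
    [0,0,0]
  ],
  "hand": 0.2
}}

```text
time_s: 51.02
eef_pos: [0.4419, 0.0137, 0.0085]
eef_rot: [1.0, -0.0, 0.001, 0.0]
ft_force: [-0.4, -0.6, 6.1]
width: 0.0346
grasp_force: 30.1
```

{"api": "jog_arm", "payload": {
  "xyz": [
    [0,0,-0.3],
    [0,0,-0.7],
    [0,0,-0.9],
    [0,0,-0.8],
    [0,0,0]
  ],
  "rotation": [
    [0,0,0],
    [0,0,0],
    [0,0,0],
    [0,0,0],
    [0,0,0]
  ]
}}

```text
time_s: 51.65
eef_pos: [0.443, 0.0136, 0.1188]
eef_rot: [1.0, -0.0, 0.003, 0.0]
ft_force: [-0.3, -0.4, 0.1]
width: 0.0346
grasp_force: 30.1
```

{"api": "jog_arm", "payload": {
  "xyz": [
    [0.5,-0.2,0],
    [0.8,-0.3,0],
    [0.8,-0.3,0],
    [0.8,-0.25,0],
    [0,0,0]
  ],
  "rotation": [
    [0,0,0],
    [0,0,0],
    [0,0,0],
    [0,0,0],
    [0,0,0]
  ]
}}

```text
time_s: 52.28
eef_pos: [0.557, 0.0563, 0.1136]
eef_rot: [1.0, 0.0, -0.002, -0.0]
ft_force: [-1.2, 0.2, 0.3]
width: 0.0348
grasp_force: 30.1
```

Run:
```python
from h import *
go(.559,.056,.0105,0)
```

```text
pos [0.557  0.0563 0.1136] yaw 0.04 tool units (no turn) [0.06 0.01 2.58]
  turn first: rot units [-0.    0.04  0.01] then units [0.05 0.01 2.58]
```

{"api": "jog_arm", "payload": {
  "xyz": [
    [0.05,0,0.7],
    [0,0,0.8],
    [0,0,0.6],
    [0,0,0.3],
    [0,0,0.1]
  ],
  "rotation": [
    [0,0,0],
    [0,0,0],
    [0,0,0],
    [0,0,0],
    [0,0,0]
  ]
}}

```text
time_s: 52.9
eef_pos: [0.5578, 0.0557, 0.0145]
eef_rot: [1.0, -0.0, -0.001, -0.0]
ft_force: [-0.2, -0.2, 0.2]
width: 0.0346
grasp_force: 30.1
```

{"api": "jog_arm", "payload": {
  "xyz": [
    [0,0,0.06],
    [0,0,0.04],
    [0,0,0]
  ],
  "rotation": [
    [0,0,0],
    [0,0,0],
    [0,0,0]
  ]
}}

```text
time_s: 53.28
eef_pos: [0.5598, 0.0557, 0.0126]
eef_rot: [1.0, -0.0, 0.001, 0.0]
ft_force: [0.1, 0.1, 2.1]
width: 0.0346
grasp_force: 30.2
```

{"api": "jog_arm", "payload": {
  "xyz": [
    [0,0,0],
    [0,0,0],
    [0,0,0],
    [0,0,-0.3],
    [0,0,-0.8]
  ],
  "rotation": [
    [0,0,0],
    [0,0,0],
    [0,0,0],
    [0,0,0],
    [0,0,0]
  ],
  "hand": 0.56
}}

```text
time_s: 53.9
eef_pos: [0.5573, 0.0558, 0.0546]
eef_rot: [1.0, -0.0, -0.002, -0.0]
ft_force: [-0.3, 0.1, 0.5]
width: 0.0478
grasp_force: 0.0
```

{"api": "jog_arm", "payload": {
  "xyz": [
    [0,0,-1],
    [-0.6,0,-0.7],
    [-0.9,-0.3,0],
    [-0.9,-0.6,0],
    [-0.7,-0.9,0]
  ],
  "rotation": [
    [0,0,0],
    [0,0,0],
    [0,0,0],
    [0,0,0],
    [0,0,0]
  ]
}}

```text
time_s: 54.52
eef_pos: [0.4341, 0.1281, 0.1244]
eef_rot: [1.0, -0.001, 0.001, -0.0]
ft_force: [0.2, 0.4, 0.8]
width: 0.0476
grasp_force: 0.0
```

{"api": "jog_arm", "payload": {
  "xyz": [
    [-0.3,-1,0],
    [0,-1,0],
    [0,-1,0],
    [0,-1,0],
    [0,-1,0]
  ],
  "rotation": [
    [0,0,0],
    [0,0,0],
    [0,0,0],
    [0,0,0],
    [0,0,0]
  ],
  "hand": 0.65
}}

```text
time_s: 55.15
eef_pos: [0.4231, 0.3294, 0.1247]
eef_rot: [1.0, 0.0, 0.001, -0.0]
ft_force: [-0.3, -0.8, 0.5]
width: 0.0556
grasp_force: 0.0
```

{"api": "jog_arm", "payload": {
  "xyz": [
    [0,-0.9,0],
    [0,0,0]
  ],
  "rotation": [
    [0,0,0],
    [0,0,0]
  ]
}}

```text
time_s: 55.4
eef_pos: [0.4229, 0.3657, 0.1244]
eef_rot: [1.0, 0.001, 0.0, -0.0]
ft_force: [0.5, -0.2, 0.3]
width: 0.0552
grasp_force: 0.0
```

Run:
```python
from h import *
go(.423,.3695,-.0025,0)
```

```text
pos [0.4229 0.3657 0.1244] yaw 0.15 tool units (no turn) [-0.   -0.09  3.17]
  turn first: rot units [-0.01 -0.01  0.03] then units [ 0.   -0.1   3.17]
```

B3 is seated. Next is W1, the far-left white cap at (170,108), to the left back cell.

{"api": "jog_arm", "payload": {
  "xyz": [
    [0,-0.1,0.7],
    [0,0,0.9],
    [0,0,0.8],
    [0,0,0.5],
    [0,0,0.25]
  ],
  "rotation": [
    [0,0,0],
    [0,0,0],
    [0,0,0],
    [0,0,0],
    [0,0,0]
  ]
}}

```text
time_s: 56.02
eef_pos: [0.4229, 0.3671, -0.0031]
eef_rot: [1.0, -0.0, -0.0, 0.0]
ft_force: [0.6, 0.0, 0.0]
width: 0.0554
grasp_force: 0.0
```

{"api": "jog_arm", "payload": {
  "xyz": [
    [0,0,0],
    [0,0,0],
    [0,0,0],
    [0,0,0],
    [0,0,0]
  ],
  "rotation": [
    [0,0,0],
    [0,0,0],
    [0,0,0],
    [0,0,0],
    [0,0,0]
  ],
  "hand": 0.2
}}

```text
time_s: 56.65
eef_pos: [0.4234, 0.3681, -0.002]
eef_rot: [1.0, -0.0, 0.0, -0.0]
ft_force: [0.1, 0.1, 1.5]
width: 0.0346
grasp_force: 30.3
```

{"api": "jog_arm", "payload": {
  "xyz": [
    [0,0,-0.3],
    [0,0,-0.7],
    [0,0,-0.9],
    [0,0,-0.8],
    [0,0,0]
  ],
  "rotation": [
    [0,0,0],
    [0,0,0],
    [0,0,0],
    [0,0,0],
    [0,0,0]
  ]
}}

```text
time_s: 57.28
eef_pos: [0.4253, 0.3693, 0.1099]
eef_rot: [1.0, -0.0, 0.003, -0.002]
ft_force: [0.4, 0.2, -0.4]
width: 0.0345
grasp_force: 30.2
```

{"api": "jog_arm", "payload": {
  "xyz": [
    [0,0.7,0],
    [0,1,0],
    [0,1,0],
    [0,1,0],
    [0.2,1,0]
  ],
  "rotation": [
    [0,0,0],
    [0,0,0],
    [0,0,0],
    [0,0,0],
    [0,0,0]
  ]
}}

```text
time_s: 57.9
eef_pos: [0.4298, 0.1785, 0.1041]
eef_rot: [1.0, 0.0, -0.001, 0.0]
ft_force: [1.0, -0.1, -0.8]
width: 0.0347
grasp_force: 30.2
```

{"api": "jog_arm", "payload": {
  "xyz": [
    [0.8,0.2,0],
    [1,0,0],
    [1,0,0],
    [1,0,0],
    [0.9,0,0]
  ],
  "rotation": [
    [0,0,0],
    [0,0,0],
    [0,0,0],
    [0,0,0],
    [0,0,0]
  ]
}}

```text
time_s: 58.52
eef_pos: [0.6194, 0.1715, 0.1038]
eef_rot: [1.0, -0.0, -0.001, 0.0]
ft_force: [-0.3, -0.1, 0.3]
width: 0.0348
grasp_force: 30.2
```

{"api": "jog_arm", "payload": {
  "xyz": [
    [0.3,0,0],
    [0,0,0]
  ],
  "rotation": [
    [0,0,0],
    [0,0,0]
  ]
}}

```text
time_s: 58.78
eef_pos: [0.6303, 0.1716, 0.1044]
eef_rot: [1.0, -0.0, -0.001, 0.0]
ft_force: [0.2, 0.0, -0.3]
width: 0.0348
grasp_force: 30.2
```

Run:
```python
from h import *
go(.631,.174,.002,0)
```

```text
pos [0.6303 0.1716 0.1044] yaw -0.02 tool units (no turn) [ 0.02 -0.06  2.56]
  turn first: rot units [ 0.    0.03 -0.  ] then units [ 0.02 -0.06  2.56]
```

{"api": "jog_arm", "payload": {
  "xyz": [
    [0.02,-0.06,0.7],
    [0,0,0.8],
    [0,0,0.6],
    [0,0,0.3],
    [0,0,0.12]
  ],
  "rotation": [
    [0,0,0],
    [0,0,0],
    [0,0,0],
    [0,0,0],
    [0,0,0]
  ]
}}

```text
time_s: 59.4
eef_pos: [0.6308, 0.1743, 0.0043]
eef_rot: [1.0, 0.0, -0.0, 0.0]
ft_force: [-0.2, 0.2, 0.9]
width: 0.0344
grasp_force: 30.2
```

{"api": "jog_arm", "payload": {
  "xyz": [
    [0,0,0.06],
    [0,0,0.04],
    [0,0,0]
  ],
  "rotation": [
    [0,0,0],
    [0,0,0],
    [0,0,0]
  ]
}}

```text
time_s: 59.78
eef_pos: [0.6327, 0.1744, 0.0021]
eef_rot: [1.0, -0.0, 0.001, -0.0]
ft_force: [-0.1, 0.1, 2.7]
width: 0.0346
grasp_force: 30.4
```

{"api": "jog_arm", "payload": {
  "xyz": [
    [0,0,0],
    [0,0,0],
    [0,0,0],
    [0,0,-0.3],
    [0,0,-0.8]
  ],
  "rotation": [
    [0,0,0],
    [0,0,0],
    [0,0,0],
    [0,0,0],
    [0,0,0]
  ],
  "hand": 0.56
}}

```text
time_s: 60.4
eef_pos: [0.6301, 0.1739, 0.0435]
eef_rot: [1.0, -0.0, -0.002, 0.0]
ft_force: [-0.0, 0.1, 0.4]
width: 0.0475
grasp_force: 0.0
```

{"api": "jog_arm", "payload": {
  "xyz": [
    [0,0,-1],
    [0,0,-1],
    [0,0,-1],
    [-0.6,-0.8,0],
    [-0.7,-0.9,0]
  ],
  "rotation": [
    [0,0,0],
    [0,0,0],
    [0,0,0],
    [0,0,0],
    [0,0,0]
  ]
}}

```text
time_s: 61.02
eef_pos: [0.5802, 0.2427, 0.1669]
eef_rot: [1.0, -0.001, 0.001, -0.001]
ft_force: [-0.9, 1.0, -0.8]
width: 0.0476
grasp_force: 0.0
```

{"api": "jog_arm", "payload": {
  "xyz": [
    [-0.7,-0.9,0],
    [-0.7,-0.9,0],
    [0,0,0],
    [0,0,0],
    [0,0,0]
  ],
  "rotation": [
    [0,0,0],
    [0,0,0],
    [0,0,-1],
    [0,0,-1],
    [0,0,-1]
  ],
  "hand": 0.65
}}

```text
time_s: 61.65
eef_pos: [0.5238, 0.3145, 0.1658]
eef_rot: [0.991, 0.132, 0.001, -0.0]
ft_force: [-0.5, -0.1, -0.1]
width: 0.0553
grasp_force: 0.0
```

{"api": "jog_arm", "payload": {
  "xyz": [
    [0,0,0],
    [0,0,0],
    [0,0,0],
    [0,0,0],
    [0,0,0]
  ],
  "rotation": [
    [0,0,-1],
    [0,0,-1],
    [0,0,-1],
    [0,0,-1],
    [0,0,-1]
  ]
}}

```text
time_s: 62.28
eef_pos: [0.524, 0.3143, 0.1657]
eef_rot: [0.939, 0.343, 0.001, -0.0]
ft_force: [0.1, 0.5, 1.0]
width: 0.0553
grasp_force: 0.0
```

{"api": "jog_arm", "payload": {
  "xyz": [
    [0,0,0],
    [0,0,0],
    [0,0,0],
    [0,0,0],
    [0,0,0]
  ],
  "rotation": [
    [0,0,-1],
    [0,0,-1],
    [0,0,-1],
    [0,0,-1],
    [0,0,-1]
  ]
}}

```text
time_s: 62.9
eef_pos: [0.5239, 0.3143, 0.1657]
eef_rot: [0.843, 0.538, 0.001, 0.0]
ft_force: [0.5, -0.4, 0.5]
width: 0.0559
grasp_force: 0.0
```

{"api": "jog_arm", "payload": {
  "xyz": [
    [0,0,0],
    [0,0,0],
    [0,0,0],
    [0,0,0],
    [0,0,0]
  ],
  "rotation": [
    [0,0,-1],
    [0,0,-1],
    [0,0,-1],
    [0,0,-1],
    [0,0,-1]
  ]
}}

```text
time_s: 63.52
eef_pos: [0.5239, 0.3143, 0.1657]
eef_rot: [0.706, 0.708, 0.001, 0.0]
ft_force: [-0.7, 0.1, -0.7]
width: 0.0556
grasp_force: 0.0
```

Run:
```python
from h import *
go(.5227,.3148,-.0065,90);print(r.observe()["joint_positions"].round(2))
```

```text
pos [0.5239 0.3143 0.1657] yaw 90.16 tool units (no turn) [ 0.01 -0.04  4.31]
  turn first: rot units [ 0.01 -0.01  0.03] then units [ 0.01 -0.03  4.31]
[0.42 0.04 1.67 0.   1.43 0.42]
```

W1 is seated. Last is B1, the back-left blue cap at (206,20), at a yaw of 90° to clear the gooseneck.

{"api": "jog_arm", "payload": {
  "xyz": [
    [0.01,-0.03,0.8],
    [0,0,1],
    [0,0,0.9],
    [0,0,0.7],
    [0,0,0.4]
  ],
  "rotation": [
    [0,0,0],
    [0,0,0],
    [0,0,0],
    [0,0,0],
    [0,0,0]
  ]
}}

```text
time_s: 64.15
eef_pos: [0.522, 0.3144, 0.0117]
eef_rot: [0.707, 0.707, -0.001, -0.0]
ft_force: [0.1, -0.4, 0.5]
width: 0.0555
grasp_force: 0.0
```

{"api": "jog_arm", "payload": {
  "xyz": [
    [0,0,0.3],
    [0,0,0.15],
    [0,0,0.05],
    [0,0,0]
  ],
  "rotation": [
    [0,0,0],
    [0,0,0],
    [0,0,0],
    [0,0,0]
  ]
}}

```text
time_s: 64.65
eef_pos: [0.5232, 0.3148, -0.0066]
eef_rot: [0.707, 0.707, 0.001, 0.0]
ft_force: [0.3, -0.5, -0.8]
width: 0.0552
grasp_force: 0.0
```

{"api": "jog_arm", "payload": {
  "xyz": [
    [0,0,0],
    [0,0,0],
    [0,0,0],
    [0,0,0],
    [0,0,0]
  ],
  "rotation": [
    [0,0,0],
    [0,0,0],
    [0,0,0],
    [0,0,0],
    [0,0,0]
  ],
  "hand": 0.2
}}

```text
time_s: 65.28
eef_pos: [0.5232, 0.3148, -0.0065]
eef_rot: [0.707, 0.707, 0.001, 0.0]
ft_force: [-0.1, -1.1, 5.1]
width: 0.0347
grasp_force: 30.1
```

{"api": "jog_arm", "payload": {
  "xyz": [
    [0,0,-0.3],
    [0,0,-0.7],
    [0,0,-1],
    [0,0,-1],
    [0,0,-1]
  ],
  "rotation": [
    [0,0,0],
    [0,0,0],
    [0,0,0],
    [0,0,0],
    [0,0,0]
  ]
}}

```text
time_s: 65.9
eef_pos: [0.5221, 0.3144, 0.1539]
eef_rot: [0.707, 0.707, -0.0, -0.0]
ft_force: [0.6, -0.5, -0.3]
width: 0.0345
grasp_force: 30.0
```

{"api": "jog_arm", "payload": {
  "xyz": [
    [0,0,-0.3],
    [-0.6,0.2,0],
    [-0.9,0.3,0],
    [-0.9,0.3,0],
    [-0.7,0.3,0]
  ],
  "rotation": [
    [0,0,0],
    [0,0,0],
    [0,0,0],
    [0,0,0],
    [0,0,0]
  ]
}}

```text
time_s: 66.53
eef_pos: [0.5658, 0.189, 0.1626]
eef_rot: [0.707, 0.707, -0.001, -0.001]
ft_force: [-0.7, 0.4, -0.5]
width: 0.0344
grasp_force: 30.0
```

{"api": "jog_arm", "payload": {
  "xyz": [
    [-0.3,0.05,0],
    [0,0,0]
  ],
  "rotation": [
    [0,0,0],
    [0,0,0]
  ]
}}

```text
time_s: 66.78
eef_pos: [0.5679, 0.1783, 0.1635]
eef_rot: [0.708, 0.707, -0.001, -0.001]
ft_force: [-0.1, -0.5, -0.6]
width: 0.0345
grasp_force: 30.0
```

Run:
```python
from h import *
go(.569,.1795,-.0025,90)
```

```text
pos [0.5679 0.1783 0.1635] yaw 89.93 tool units (no turn) [0.03 0.04 4.15]
  turn first: rot units [-0.02 -0.   -0.01] then units [0.03 0.03 4.15]
```

{"api": "jog_arm", "payload": {
  "xyz": [
    [0.02,0,0.9],
    [0,0,1],
    [0,0,0.9],
    [0,0,0.7],
    [0,0,0.4]
  ],
  "rotation": [
    [0,0,0],
    [0,0,0],
    [0,0,0],
    [0,0,0],
    [0,0,0]
  ]
}}

```text
time_s: 67.4
eef_pos: [0.5668, 0.1804, 0.0065]
eef_rot: [0.707, 0.708, -0.001, -0.001]
ft_force: [-0.5, -0.2, 0.9]
width: 0.0349
grasp_force: 30.0
```

{"api": "jog_arm", "payload": {
  "xyz": [
    [0,0,0.15],
    [0,0,0.1],
    [0,0,0.04],
    [0,0,0]
  ],
  "rotation": [
    [0,0,0],
    [0,0,0],
    [0,0,0],
    [0,0,0]
  ]
}}

```text
time_s: 67.9
eef_pos: [0.5692, 0.1795, -0.0021]
eef_rot: [0.707, 0.707, 0.001, 0.0]
ft_force: [0.6, -0.1, 0.2]
width: 0.035
grasp_force: 30.0
```

Run:
```python
from h import *
go(.569,.1795,-.0025,90);print(r.observe()["ft_force"])
```

```text
pos [ 0.5692  0.1795 -0.0021] yaw 89.98 tool units (no turn) [ 0.   -0.    0.01]
  turn first: rot units [ 0.01 -0.   -0.  ] then units [ 0.   -0.    0.01]
[ 0.55279972 -0.0974216   0.16107972]
```

Just at the floor. Releasing, rising and retreating to check the whole scene.

{"api": "jog_arm", "payload": {
  "xyz": [
    [0,0,0.02],
    [0,0,0],
    [0,0,0],
    [0,0,0],
    [0,0,0]
  ],
  "rotation": [
    [0,0,0],
    [0,0,0],
    [0,0,0],
    [0,0,0],
    [0,0,0]
  ],
  "hand": 0.52
}}

```text
time_s: 68.53
eef_pos: [0.5686, 0.1794, -0.0037]
eef_rot: [0.707, 0.707, 0.0, -0.0]
ft_force: [-0.1, -0.3, 0.6]
width: 0.0448
grasp_force: 0.0
```

{"api": "jog_arm", "payload": {
  "xyz": [
    [0,0,-0.3],
    [0,0,-0.8],
    [0,0,-1],
    [0,0,-1],
    [0,0,-1]
  ],
  "rotation": [
    [0,0,0],
    [0,0,0],
    [0,0,0],
    [0,0,0],
    [0,0,0]
  ]
}}

```text
time_s: 69.15
eef_pos: [0.5686, 0.1794, 0.1627]
eef_rot: [0.707, 0.707, 0.001, 0.0]
ft_force: [0.0, -1.0, -0.1]
width: 0.0442
grasp_force: 0.0
```

{"api": "jog_arm", "payload": {
  "xyz": [
    [-0.5,-0.6,-1],
    [-0.8,-0.7,-1],
    [-0.8,-0.7,-0.5],
    [-0.8,-0.7,0],
    [-0.8,-0.7,0]
  ],
  "rotation": [
    [0,0,0],
    [0,0,0],
    [0,0,0],
    [0,0,0],
    [0,0,0]
  ]
}}

```text
time_s: 69.78
eef_pos: [0.4317, 0.0306, 0.2619]
eef_rot: [0.707, 0.707, 0.001, 0.001]
ft_force: [1.4, -0.8, -0.0]
width: 0.0443
grasp_force: 0.0
```

{"api": "jog_arm", "payload": {
  "xyz": [
    [-0.8,0,0],
    [-0.8,0,0],
    [-0.8,0,0],
    [-0.5,0,0],
    [0,0,0]
  ],
  "rotation": [
    [0,0,0],
    [0,0,0],
    [0,0,0],
    [0,0,0],
    [0,0,0]
  ]
}}

```text
time_s: 70.4
eef_pos: [0.4324, -0.0854, 0.261]
eef_rot: [0.708, 0.706, 0.0, 0.0]
ft_force: [-0.3, 0.2, -1.1]
width: 0.0445
grasp_force: 0.0
```

Run:
```python
from h import *
p=r.camera("wrist");s=r.camera("scene");t=r.camera("top");save(p,"end_w");save(s,"end_s");save(t,"end_t");print(r.observe()["eef_pos"])
for q in (p,s,t):
    print("--")
    for n in ("vial_a_mid","vial_b_mid","vial_c_mid","vial_d_mid","cap_mid","mat_top","crank_pin"): find(q,n,.3)
for q in (p,s,t):
    h=cv2.cvtColor(q["pixels"],cv2.COLOR_RGB2HSV);H,S,V=[h[...,i] for i in range(3)]
    m=((H>10)&(H<25)&(S>150)&(V>120)).astype(np.uint8);n,l,st,c=cv2.connectedComponentsWithStats(m)
    print("orange",[(c[i].round(),st[i][4],ray(q,c[i],.024).round(3)) for i in range(1,n) if st[i][4]>60])
```

```text
[ 0.4325266  -0.08400514  0.26072859]
--
vial_a_mid 0.69 [ 0.754 -0.022  0.059] px [598. 105.]
vial_d_mid 0.59 [ 0.42  -0.232  0.003] px [309. 248.]
vial_d_mid 0.54 [ 0.755 -0.022  0.06 ] px [600. 106.]
vial_d_mid 0.41 [ 0.575 -0.213  0.12 ] px [440. 281.]
cap_mid 0.58 [ 0.419 -0.24   0.025] px [308. 260.]
cap_mid 0.58 [0.553 0.051 0.071] px [434.  32.]
mat_top 0.85 [ 0.418 -0.234  0.003] px [308. 249.]
crank_pin 0.89 [ 0.574 -0.214  0.116] px [439. 280.]
--
vial_a_mid 0.67 [0.624 0.182 0.05 ] px [272. 227.]
vial_b_mid 0.58 [0.553 0.125 0.053] px [302. 231.]
vial_c_mid 0.45 [0.564 0.184 0.051] px [284. 239.]
vial_d_mid 0.78 [0.348 0.134 0.049] px [348. 274.]
vial_d_mid 0.67 [0.616 0.117 0.05 ] px [290. 219.]
vial_d_mid 0.64 [ 0.568 -0.221  0.126] px [380. 163.]
cap_mid 0.62 [ 0.417 -0.229  0.027] px [412. 208.]
mat_top 0.66 [ 0.409 -0.231  0.005] px [414. 214.]
crank_pin 0.66 [ 0.571 -0.219  0.127] px [378. 162.]
--
vial_a_mid 0.5 [0.624 0.176 0.063] px [289. 175.]
vial_a_mid 0.32 [ 0.595 -0.3    0.013] px [431. 187.]
vial_b_mid 0.59 [0.559 0.117 0.067] px [306. 194.]
vial_c_mid 0.7 [0.566 0.175 0.062] px [288. 193.]
vial_c_mid 0.59 [0.594 0.113 0.004] px [309. 187.]
vial_d_mid 0.57 [0.353 0.13  0.064] px [301. 259.]
vial_d_mid 0.4 [0.619 0.113 0.069] px [308. 176.]
crank_pin 0.72 [ 0.574 -0.226  0.13 ] px [417. 187.]
orange [(array([310., 258.]), np.int32(1278), array([ 0.421, -0.237,  0.024]))]
orange [(array([413., 207.]), np.int32(268), array([ 0.419, -0.237,  0.024]))]
orange []
```

Run:
```python
from h import *
p=r.camera("wrist");t=r.camera("top");s=r.camera("scene")
a=np.linspace(0,2*np.pi,60)
def model(q,x,y,r0,zs): return cv2.minEnclosingCircle(np.array([px(q,(x+r0*np.cos(i),y+r0*np.sin(i),z)) for i in a for z in zs],np.float32))
for q in (p,s):
    h=cv2.cvtColor(q["pixels"],cv2.COLOR_RGB2HSV);H,S,V=[h[...,i] for i in range(3)]
    m=((H>8)&(H<25)&(S>140)&(V>60)).astype(np.uint8);n,l,st,c=cv2.connectedComponentsWithStats(m)
    u=px(q,(.421,-.242,.02));i=min([i for i in range(1,n) if st[i][4]>60],key=lambda i:np.hypot(*(c[i]-u)))
    print("cap obs",cv2.minEnclosingCircle(cv2.findNonZero((l==i).astype(np.uint8))),"model",model(q,.421,-.2415,.0295,(.004,.027)))
    d=r.silhouettes(q,"mat_top")
    if d: print("mat obs",cv2.minEnclosingCircle(cv2.findNonZero(d[0]["pixels"].astype(np.uint8))),"model",model(q,.421,-.2425,.05,(.003,)))
V={"W2":(.6258,.1123,.067),"B2":(.5648,.1179,.069),"W3":(.622,.0506,.06),"B3":(.5598,.0557,.069),"W1":(.6327,.1744,.06),"B1":(.569,.1795,.056)}
for k,P in V.items():
    o=[]
    for q in (t,s):
        u=px(q,P);x,y=np.round(u).astype(int);sb=q["pixels"][y-8:y+9,x-8:x+9].astype(int)
        m=(sb.min(2)>110);n,l,st,c=cv2.connectedComponentsWithStats(m.astype(np.uint8))
        if n>1: i=1+np.argmax(st[1:,4]);o.append((ray(q,c[i]+[x-8,y-8],P[2])[:2].round(3),int(st[i][4])))
        else: o.append(None)
    print(k,P[:2],o)
```

```text
cap obs ((309.21624755859375, 258.4658203125), 21.56090545654297) model ((309.4299621582031, 258.4455871582031), 21.582393646240234)
mat obs ((309.5, 255.5), 32.688018798828125) model ((309.6844177246094, 253.99557495117188), 32.837196350097656)
cap obs ((413.5, 206.77272033691406), 9.748382568359375) model ((413.6018981933594, 207.99154663085938), 9.78960132598877)
mat obs ((412.5, 210.5), 14.916534423828125) model ((413.2152099609375, 210.91598510742188), 15.392167091369629)
W2 (0.6258, 0.1123) [(array([0.623, 0.114]), 124), (array([0.62 , 0.119]), 131)]
B2 (0.5648, 0.1179) [(array([0.562, 0.119]), 116), (array([0.564, 0.12 ]), 183)]
W3 (0.622, 0.0506) [(array([0.617, 0.051]), 123), (array([0.613, 0.057]), 132)]
B3 (0.5598, 0.0557) [(array([0.556, 0.056]), 118), (array([0.553, 0.061]), 126)]
W1 (0.6327, 0.1744) [(array([0.63 , 0.176]), 119), (array([0.627, 0.18 ]), 139)]
B1 (0.569, 0.1795) [(array([0.568, 0.18 ]), 108), (array([0.57, 0.18]), 97)]
```

The cap is centred on the mat to within about 2 mm, all six vials stand in separate cells, the jar is upright and the beads are in the tray. The arm is clear, so I'm handing in.

```bash
python3 -c "
from plant import r
print(r.sign_off())"
```

```text
the job is handed in; nothing more can be done
None
```

I finished the job and handed it in at about 70 s of the 210 s limit: the cap lies top up in the middle of the mat, the jar is emptied (two beads seen in the tray) and back upright, and all six vials stand one per cell in the crate. The sign-off returned no verdict.

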